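# Clasp the dabbas and stow the spice tray

## Task

Stand every clasp dabba lying about on the trolley in the tray pocket of its own shape, then, once they are all seated, snap each one's red press stud shut with the pliers (jaws on the stud, never your fingers). Park the pliers upright in their stand again and slide the loaded tray fully home into its bay, leaving the other kitchen things where they are.

Things in the scene. Friction and masses are not known exactly. Their poses are not given: they have to be found in the camera images.
- dabba_round: small shut steel dabba, round, 52 mm across, 45 mm tall, 0.13 to 0.19 kg; origin centre of underside, z up. Mid lid stands an aluminium lug, 26 mm along x, 8 mm along y, 45 to 73 mm above the underside: lift the dabba by it, a finger on each x side. Red cap of the snap clasp on its +y face. May be absent.
- cap_round: red press-stud cap, 14 mm across, of dabba_round; origin mid outer face, 60 mm above the dabba's underside, axes as the dabba. Open it is at y = +11 mm in the dabba's frame (lug's back face: y = -4). It slides 5 mm along -y; pressed by 8 to 10 N past half way it snaps over and stays, at y = +6. Pinch cap and lug's back between the pliers' jaws; no fingers on it.
- dabba_square: small shut steel dabba, square, 48 by 48 mm, 45 mm tall, 0.13 to 0.19 kg; origin centre of underside, z up. Mid lid stands an aluminium lug, 26 mm along x, 8 mm along y, 45 to 73 mm above the underside: lift the dabba by it, a finger on each x side. Red cap of the snap clasp on its +y face. May be absent.
- cap_square: red press-stud cap, 14 mm across, of dabba_square; origin mid outer face, 60 mm above the dabba's underside, axes as the dabba. Open it is at y = +11 mm in the dabba's frame (lug's back face: y = -4). It slides 5 mm along -y; pressed by 8 to 10 N past half way it snaps over and stays, at y = +6. Pinch cap and lug's back between the pliers' jaws; no fingers on it.
- dabba_oblong: small shut steel dabba, oblong, 66 mm along its x by 40 mm along its y, 45 mm tall, 0.13 to 0.19 kg; origin centre of underside, z up. Mid lid stands an aluminium lug, 26 mm along x, 8 mm along y, 45 to 73 mm above the underside: lift the dabba by it, a finger on each x side. Red cap of the snap clasp on its +y face. May be absent.
- cap_oblong: red press-stud cap, 14 mm across, of dabba_oblong; origin mid outer face, 60 mm above the dabba's underside, axes as the dabba. Open it is at y = +11 mm in the dabba's frame (lug's back face: y = -4). It slides 5 mm along -y; pressed by 8 to 10 N past half way it snaps over and stays, at y = +6. Pinch cap and lug's back between the pliers' jaws; no fingers on it.
- dabba_hex: small shut steel dabba, six-sided, 50 mm across flats and 58 mm across corners; two flats face along its x, two corners lie on its y axis, 45 mm tall, 0.13 to 0.19 kg; origin centre of underside, z up. Mid lid stands an aluminium lug, 26 mm along x, 8 mm along y, 45 to 73 mm above the underside: lift the dabba by it, a finger on each x side. Red cap of the snap clasp on its +y face. May be absent.
- cap_hex: red press-stud cap, 14 mm across, of dabba_hex; origin mid outer face, 60 mm above the dabba's underside, axes as the dabba. Open it is at y = +11 mm in the dabba's frame (lug's back face: y = -4). It slides 5 mm along -y; pressed by 8 to 10 N past half way it snaps over and stays, at y = +6. Pinch cap and lug's back between the pliers' jaws; no fingers on it.
- pocket_round (a point): centre of the floor of the tray's pocket for the round dabba; pocket round (eight-sided inside), 57 mm across; axes as the tray. Its rim strips stand 12 mm above the floor and are 5 mm thick.
- pocket_square (a point): centre of the floor of the tray's pocket for the square dabba; pocket square, 53 by 53 mm, sides along the tray's x and y; axes as the tray. Its rim strips stand 12 mm above the floor and are 5 mm thick.
- pocket_oblong (a point): centre of the floor of the tray's pocket for the oblong dabba; pocket oblong, 71 mm along the tray's x by 45 mm along its y; axes as the tray. Its rim strips stand 12 mm above the floor and are 5 mm thick.
- pocket_hex (a point): centre of the floor of the tray's pocket for the hex dabba; pocket six-sided, 55 mm across flats; two flats face along the tray's x axis, so the corners lie along its y; axes as the tray. Its rim strips stand 12 mm above the floor and are 5 mm thick.
- tray: loose wooden tray, 180 by 180 mm outside, rim 24 mm tall, floor 6 mm thick, 0.5 kg; origin under the centre of the 180 mm square, x towards its back rim (which goes first into the bay), z up. Four shaped pockets on its floor, two by two, centres 40 mm either side of the middle. It lies loose on the trolley top and slides with friction.
- tray_handle (a point): middle of the tray's pull bar, at x = -145 mm of the tray, 30 mm above the trolley, axes as the tray. Bar 12 mm thick along x, 94 mm along y, from 14 to 38 mm above the trolley, joined to the front rim by arms at y = +-42 mm; 49 mm free between bar and rim.
- bay: fixed white low bay with a wooden roof, home of the tray; origin on the trolley at mid mouth, x into the bay. Inside 186 mm wide, 186 mm deep to the back stop; roof 100 to 108 mm up, from 20 mm behind the mouth on. Guide plates 45 mm tall flare from y = +-93 mm at the mouth to about +-115 mm 30 mm in front. Tray fully home: its origin 96 mm inside, pull bar 49 mm in front of the mouth.
- pliers: snap pliers, loose in the stand, handles up, 0.18 kg; origin on the hinge pin (along x), z up. Handles end in blue rolls, 12 mm thick, 22 mm along x, axes 75 mm above the pin, 68 mm over their outsides when open, 36 shut: squeeze them along y to shut the jaws; both halves swing evenly; a spring opens them (7 N at the rolls, 13 N shut). Rest plate 44 by 20 mm (x, y), underside 12 mm below the pin.
- pliers_jaws (a point): middle between the pliers' jaw pads, 46 mm below the pin (on the half with the +y handle, which leans up to 0.22 rad when squeezed). Pads 9 mm wide along x, reaching from 33 to 57 mm below the pin. Jaw gap 29 mm open, 8 mm shut; a clicked clasp is 10 mm thick (rolls then about 39 mm over their outsides), an open one 15 mm.
- stand: fixed wooden stand for the pliers, base 84 by 70 mm, origin under its centre. Two uprights 20 mm apart along x, the gap open along y for the jaws; the rest plate lies on their tops, 60 mm up, in a notch 56 mm along x by 28 mm along y with a 6 mm rim. Parked pliers: pin over the stand's centre, 72 mm above the trolley, their x along the stand's x (either way round).
- tiffin: bystander: tall blue plastic tiffin with stacked tiers and steel bail, 105 mm across, 236 mm tall; origin under its centre
- pickle_pot: bystander: white ceramic pickle pot with brown lid, 84 mm across, 96 mm tall; origin under its centre
- fork: bystander: green plastic fork, 165 mm long along x, lying; origin under its middle
- spoon: bystander: steel spoon, 160 mm long along x, lying
- plain_dabba0: bystander: plain round steel dabba without clasp, 56 mm across, 58 mm tall; origin under its centre
- plain_dabba1: bystander: plain round steel dabba without clasp, 56 mm across, 58 mm tall; origin under its centre

How it is judged:
By the outcome, as a careful person would: the job done as asked, in the order asked, and still so for the second after the job is handed in, with the robot touching nothing.
Of dabba_round, dabba_square, dabba_oblong, dabba_hex only 3 to 4 are there at a start; the rules pass over those that are not, and their reading is None.
At some moment in a run one of dabba_round, dabba_square, dabba_oblong, dabba_hex may be knocked a few centimetres aside while the robot is not near it.
It also fails if it takes over 200 s, if anything falls off the work surface, if the arm or the gripper's body presses on something with over 40 N, if the wrist force passes 120 N, or if a joint passes its speed limit or range.

## Robot

A 6-joint arm with a two-finger parallel gripper is mounted at the origin on the work surface. World frame = base frame: x ahead of the robot, y to its left, z up, the work surface at z = 0. Lengths are in m, angles in rad, forces in N, time in s.
With the tool pointing down it reaches from about 0.425 to 0.95 m from the base axis. Payload 3.5 kg.
Tool frame: the origin (TCP) lies between the finger pads; the fingertips stand 14 mm ahead of it and the grasp point (between the pads) lies 5 mm behind it; z points along the fingers, y is the line along which they close (so a half turn about z gives the same grasp; the last joint's range is limited). The gripper opens to 85 mm and grips with 20 to 120 N. Pads are 22 mm wide; open, the fingers measure 114 mm over their backs; the gripper's body (76 mm by 85 mm) begins 54 mm behind the grasp point. The pads swing forward as they close: fully open they stand 13 mm farther back than shut.
Start: joints at [1.162, 0.286, 1.577, -0, 1.279, -0.15], TCP at [0.173, 0.653, 0.245] pointing down, gripper open.
Joint ranges: [-2.77, 2.77], [-0.9, 2.22], [0.21, 2.48], [-1.53, 4.67], [0.24, 2.81], [-2.84, 2.84]. Speed limits (rad/s): [2.79, 2.79, 3.14, 3.14, 3.14, 3.14].

## Interface

Orientations are given as a unit quaternion [x, y, z, w].
In Python, from plant import * gives the robot as it stands.
- The arm moves only by the tool step_arm, never from a script. Its argument "commands" is a list of rows, each an object of numbers: "gripper": the gripper's target within -1 to 1 (shut at 1, half-way at 0, fully open at -1); "x", "y", "z": the shift along the tool's x, y, z in mm; "spin": the turn about the tool's z in degrees. A call has exactly 10 rows; each row shifts and turns the commanded pose from where the row before left it, along the tool's axes as they then stand; what a row does not reach is not made up. A row lasts 1/10 s, in which the tool goes at most 50 mm and 8.59 degrees, less where a joint would pass 70% of its speed; a pose out of reach is approached as far as the arm can. A call with a gripper value outside its range is refused whole. The fingers move at their own pace and stop on an object; "force" is the grip in N (left out, the last holds). Time passes only in rows, so rows that do not move let the fingers close, or fill a call up. It gives the time, the measured TCP pose, the force, the opening and the grip force at its end, in the units of the state.
- get_state(): the state, without advancing time (a new reading comes with each control period).
- read_camera(name): name is "scene" or "side" or "wrist"; returns a dict with "color" (384x512x3 uint8, red, green, blue), "z_map" (384x512 float32, m along the optical axis (not along the pixel's ray), 0 where there is no reading), "fx", "fy", "cx", "cy" (pixels), "distortion" ([k1, k2, p1, p2, k3] as OpenCV has them; the pictures are not rectified), "eye" and "attitude" of the camera in the world; the wrist camera has in their place "mount" (4x4, takes a point from camera to tool coordinates, whose origin is the TCP and whose axes are the flange's). Camera axes: x right, y up, looking along -z (the intrinsics and any distortion apply to the point x, -y, -z); pixel columns grow to the right and rows downward; lengths in m; the calibration is good to about 2 mm. A picture is of the moment at which its call begins: read the wrist's pose just before it.
- sign_off(): hands the job in; it is judged then, once.
The state is a dict: "time": time; "qpos": joint angles; "dq": joint speeds; "joint_efforts": joint torques, N m; "eef_pos": TCP position; "tcp_rot": TCP orientation; "contact_force": force on the tool from outside, world axes, zero at the start; "wrist_torque": the same for the moment, N m; "opening": opening from 0.0 (shut) to 1.0 (fully open); "finger_force": force on a finger pad.
Only numpy, scipy, OpenCV 4.12 (cv2) and the standard library are available. Lean on these libraries where they do the work, as an engineer would, in place of code of your own. Each camera call takes 0.05 s, during which the arm holds its last target. There are 200 camera calls.

## Working session

There is one attempt and no reset: what is moved stays moved. The work goes in short steps, Python scripts to look and compute and a tool call to move; the robot and the scene stay as the last step left them, time stands still between calls to the robot, and variables do not carry over. Pictures are saved under pics/ and viewed, at most 14 in all, crops included, and the job is handed in when it is done.

Besides the shell and the picture viewer there is one more tool, called after ">>>" by a JSON object that holds its "op" and its "data". step_arm: Moves the arm, as the interface text tells. Its arguments: {"type":"object","properties":{"commands":{"type":"array"},"force":{"type":"number"}},"required":["commands"]}

```bash
mkdir -p pics; ls; cat > h.py <<'E'
from plant import *
import numpy as np, cv2
from scipy.spatial.transform import Rotation as R
def shot(n):
    s=get_state(); c=read_camera(n); c['s']=s
    if n=='wrist':
        T=np.eye(4);T[:3,:3]=R.from_quat(s['tcp_rot']).as_matrix();T[:3,3]=s['eef_pos'];c['T']=T@np.array(c['mount'])
    else:
        a=np.array(c['attitude']);T=np.eye(4)
        T[:3,:3]=a if a.shape==(3,3) else R.from_quat(a).as_matrix();T[:3,3]=c['eye'];c['T']=T
    c['K']=np.array([[c['fx'],0,c['cx']],[0,c['fy'],c['cy']],[0,0,1.]]);c['D']=np.array(c['distortion'],float)
    return c
def rays(c,uv):
    p=cv2.undistortPoints(np.array(uv,float).reshape(-1,1,2),c['K'],c['D']).reshape(-1,2)
    return np.c_[p[:,0],-p[:,1],-np.ones(len(p))]
def plane(c,uv,z):
    d=rays(c,uv)@c['T'][:3,:3].T;o=c['T'][:3,3]
    return o+d*((z-o[2])/d[:,2])[:,None]
def cloud(c):
    h,w=c['z_map'].shape;v,u=np.mgrid[:h,:w]
    d=rays(c,np.c_[u.ravel(),v.ravel()])*c['z_map'].reshape(-1,1)
    return (d@c['T'][:3,:3].T+c['T'][:3,3]).reshape(h,w,3)
def proj(c,P):
    q=(np.atleast_2d(P)-c['T'][:3,3])@c['T'][:3,:3];q=q*[1,-1,-1]
    return cv2.projectPoints(q.reshape(-1,1,3),np.zeros(3),np.zeros(3),c['K'],c['D'])[0].reshape(-1,2)
def save(c,n): cv2.imwrite('pics/'+n+'.png',c['color'][:,:,::-1])
def st():
    s=get_state();r=R.from_quat(s['tcp_rot']).as_matrix()
    print('t',round(s['time'],2),'tcp',np.round(np.array(s['eef_pos'])*1000,1),'yaw y-axis',round(np.degrees(np.arctan2(r[1,1],r[0,1])),1),'open',round(s['opening'],3),'f',np.round(s['contact_force'],1),s['finger_force'], 'zaxis',np.round(r[:,2],3),'q',np.round(s['qpos'],2))
E
python3 - <<'E'
from h import *
st()
for n in ('scene','side','wrist'):
    c=shot(n);save(c,n+'0');np.save(n+'0.npy',c,allow_pickle=True)
    print(n,c['T'].round(3).tolist(),c['fx'],c['D'])
E
```

```text
pics
t 0.0 tcp [172.5 652.  243.9] yaw y-axis 75.2 open 1.003 f [-0.2 -0.2 -0.7] 0.0 zaxis [-0.001 -0.002 -1.   ] q [ 1.16  0.29  1.58 -0.    1.28 -0.15]
scene [[-0.751, -0.495, 0.437, 1.024], [0.661, -0.568, 0.49, 0.49], [0.006, 0.657, 0.754, 0.847], [0.0, 0.0, 0.0, 1.0]] 401.02510376274046 [-0.06347286  0.          0.          0.          0.        ]
side [[0.993, 0.061, -0.105, 0.444], [-0.122, 0.547, -0.828, -1.098], [0.007, 0.835, 0.55, 0.799], [0.0, 0.0, 0.0, 1.0]] 459.5521664709747 [-0.09497921  0.          0.          0.          0.        ]
wrist [[0.255, -0.921, -0.294, 0.098], [0.967, 0.242, 0.08, 0.672], [-0.003, -0.304, 0.953, 0.371], [0.0, 0.0, 0.0, 1.0]] 300.7803032774528 [-0.03306349  0.          0.          0.          0.        ]
```

View pics/scene0.png

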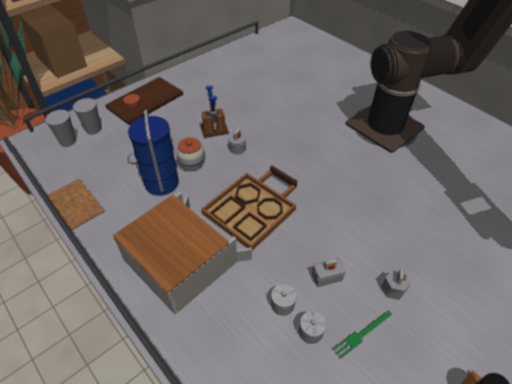

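View pics/side0.png

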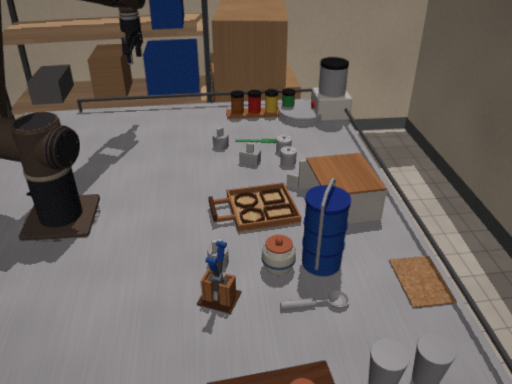

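```bash
python3 - <<'E'
from h import *
s=np.load('scene0.npy',allow_pickle=True).item();d=np.load('side0.npy',allow_pickle=True).item()
def crop(c,u,v,r,n=266): return cv2.resize(c['color'][v-r:v+r,u-r:u+r],(n,n),interpolation=cv2.INTER_CUBIC)
a=np.hstack([crop(s,237,141,26),crop(s,328,270,26),crop(s,397,282,26)])
b=np.hstack([crop(d,220,255,26),crop(d,250,155,26),crop(d,221,140,26)])
cv2.imwrite('pics/cr.png',np.vstack([a,b])[:,:,::-1])
for c in (s,d):
    P=cloud(c);print('table z',np.median(P[(abs(P[...,2])<.02)][:,2]))
    hsv=cv2.cvtColor(c['color'],cv2.COLOR_RGB2HSV)
    for nm,m in (('red',((hsv[...,0]<6)|(hsv[...,0]>174))&(hsv[...,1]>150)&(hsv[...,2]>90)),('blue',(abs(hsv[...,0].astype(int)-112)<10)&(hsv[...,1]>150)),('wood',(abs(hsv[...,0].astype(int)-13)<8)&(hsv[...,1]>100))):
        n,l,stt,cen=cv2.connectedComponentsWithStats(m.astype(np.uint8))
        for i in range(1,n):
            if stt[i,4]>6:
                p=P[l==i];p=p[(c['z_map'][l==i]>0)]
                if len(p):
                    q=np.median(p,0)
                    if .1<q[0]<1.2 and abs(q[1])<.9 and q[2]>-.02: print(nm,stt[i,4],cen[i].round(1),q.round(3),p.min(0).round(3),p.max(0).round(3))
E
```

```text
table z 0.0012411937645283588
red 10 [331.5 267. ] [0.579 0.259 0.066] [0.576 0.257 0.061] [0.581 0.262 0.068]
blue 63 [211.   95.7] [ 0.451 -0.339  0.141] [ 0.424 -0.382  0.105] [ 0.464 -0.323  0.152]
blue 2273 [154.3 153.7] [ 0.712 -0.232  0.154] [ 0.652 -0.319  0.008] [ 0.754 -0.212  0.207]
wood 1559 [143.5  99.5] [ 0.539 -0.623  0.02 ] [ 0.413 -0.714  0.006] [ 0.655 -0.558  0.044]
wood 403 [213.5 124.4] [ 0.451 -0.345  0.031] [ 0.405 -0.451  0.001] [ 0.485 -0.314  0.071]
wood 8 [237.8 134.5] [ 0.446 -0.229  0.064] [ 0.439 -0.234  0.058] [ 0.449 -0.223  0.069]
wood 265 [188.8 145. ] [ 0.595 -0.267  0.082] [ 0.561 -0.301  0.078] [ 0.624 -0.239  0.096]
wood 4061 [250.6 208. ] [ 0.577 -0.022  0.011] [ 0.429 -0.121 -0.001] [0.682 0.078 0.043]
wood 1532 [ 74.8 203.7] [ 0.928 -0.353  0.007] [ 0.876 -0.439  0.002] [ 0.978 -0.244  0.054]
wood 5724 [170.2 241.9] [ 0.826 -0.006  0.109] [ 0.698 -0.138  0.009] [0.914 0.092 0.114]
wood 15 [330.9 265.2] [0.576 0.255 0.066] [0.569 0.251 0.056] [0.583 0.26  0.071]
wood 157 [472.5 378.8] [0.532 0.611 0.013] [0.516 0.601 0.009] [0.574 0.623 0.094]

[... 313 characters left out ...]
445 -0.346  0.134] [ 0.422 -0.394  0.107] [ 0.462 -0.329  0.149]
wood 652 [242.2 107.5] [0.569 0.62  0.013] [ 0.475  0.592 -0.28 ] [0.734 1.468 0.088]
wood 2039 [346.4 172.5] [ 0.828 -0.021  0.108] [ 0.728 -0.12  -0.   ] [0.976 0.24  0.113]
wood 2764 [258.9 207.2] [ 0.575 -0.035  0.014] [ 0.43  -0.124  0.   ] [0.679 0.077 0.042]
wood 395 [278.7 243.6] [ 0.59  -0.278  0.081] [ 0.56  -0.306  0.076] [ 0.623 -0.242  0.097]
wood 2054 [421.7 281.6] [ 0.928 -0.37   0.006] [ 0.874 -0.444  0.   ] [ 0.984 -0.279  0.011]
wood 990 [218.8 293.6] [ 0.445 -0.372  0.029] [ 0.393 -0.405  0.001] [ 0.491 -0.259  0.099]
wood 1458 [287.9 375.9] [ 0.571 -0.588  0.018] [ 0.41  -0.625  0.013] [ 0.645 -0.563  0.043]
```

View pics/cr.png

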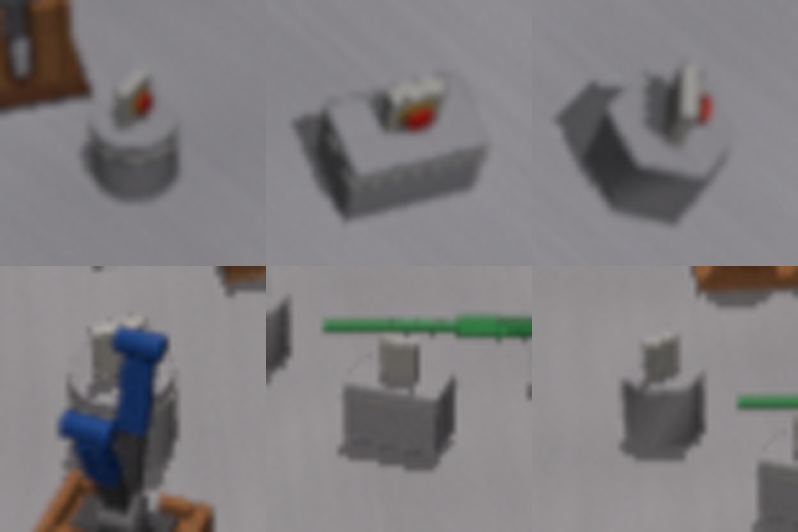

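>>> {"op": "step_arm", "data": {"commands": [{"x": -41,"y": -27,"z": -3},{"x": -41,"y": -27,"z": -3},{"x": -41,"y": -27,"z": -3},{"x": -41,"y": -27,"z": -3},{"x": -41,"y": -27,"z": -3},{"x": -41,"y": -27,"z": -3},{"x": -41,"y": -27,"z": -3},{"x": -41,"y": -27,"z": -3},{"x": -41,"y": -27,"z": -3},{"x": 0,"y": 0,"z": 0}]}}

```text
invalid input
```

```bash
python3 - <<'E'
from h import *
st()
c=shot('wrist');save(c,'w1');np.save('w1.npy',c,allow_pickle=True)
for n in ('scene','side'): np.save(n+'1.npy',shot(n),allow_pickle=True)
E
```

```text
t 0.15 tcp [172.5 652.1 244.2] yaw y-axis 75.2 open 1.0 f [0.1 0.4 0.4] 0.0 zaxis [-0.001 -0.002 -1.   ] q [ 1.16  0.29  1.58  0.    1.28 -0.15]
```

View pics/w1.png

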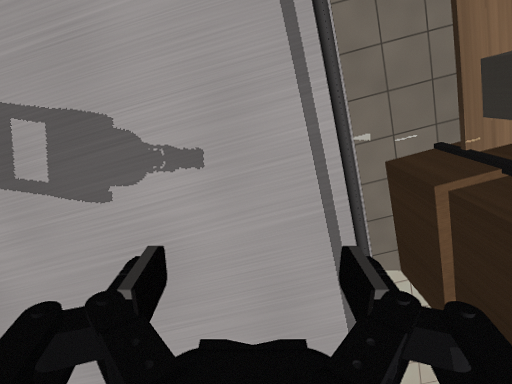

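>>> {"op": "step_arm", "data": {"commands": [{"gripper": -1,"x": -41,"y": -27,"z": -3,"spin": 0},{"gripper": -1,"x": -41,"y": -27,"z": -3,"spin": 0},{"gripper": -1,"x": -41,"y": -27,"z": -3,"spin": 0},{"gripper": -1,"x": -41,"y": -27,"z": -3,"spin": 0},{"gripper": -1,"x": -41,"y": -27,"z": -3,"spin": 0},{"gripper": -1,"x": -41,"y": -27,"z": -3,"spin": 0},{"gripper": -1,"x": -41,"y": -27,"z": -3,"spin": 0},{"gripper": -1,"x": -41,"y": -27,"z": -3,"spin": 0},{"gripper": -1,"x": -41,"y": -27,"z": -3,"spin": 0},{"gripper": -1,"x": 0,"y": 0,"z": 0,"spin": 0}], "force": 30}}

```text
time: 1.3
eef_pos: [0.4709, 0.3192, 0.273]
tcp_rot: [0.132, 0.991, -0.0, 0.001]
contact_force: [-0.3, 1.7, -0.1]
opening: 1.0
finger_force: 0.0
```

```bash
python3 - <<'E'
from h import *
st()
c=shot('wrist');save(c,'w2');np.save('w1.npy',c,allow_pickle=True)
for n in ('scene','side'): np.save(n+'1.npy',shot(n),allow_pickle=True)
E
```

```text
t 1.3 tcp [470.9 319.2 273. ] yaw y-axis 74.8 open 1.0 f [-0.3  1.7 -0.1] 0.0 zaxis [ 0.002 -0.001 -1.   ] q [ 0.42  0.03  1.81 -0.    1.29 -0.89]
```

View pics/w2.png

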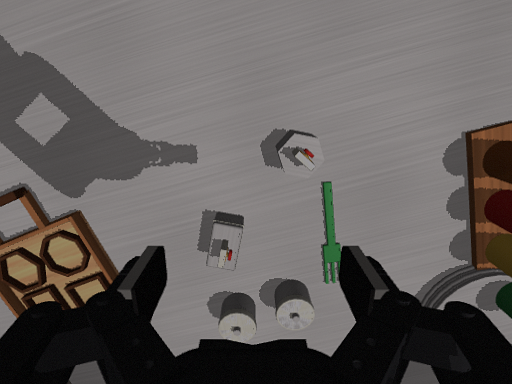

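```bash
cat >> h.py <<'E'
def lug(c,ap,base=0.,r=.035):
    P=cloud(c);near=(np.hypot(P[...,0]-ap[0],P[...,1]-ap[1])<r)&(c['z_map']>0)
    z=P[...,2]-base
    top=near&(z>.0685)&(z<.08)
    hsv=cv2.cvtColor(c['color'],cv2.COLOR_RGB2HSV)
    red=near&((hsv[...,0]<12)|(hsv[...,0]>170))&(hsv[...,1]>110)&(z>.045)&(z<.072)
    lid=near&(z>.041)&(z<.049)
    out={}
    for n,m in (('top',top),('lid',lid)):
        k=m.astype(np.uint8); q=P[m][:,:2].astype(np.float32)
        if len(q)<4: print(n,'few',len(q));continue
        (cx,cy),wh,a=cv2.minAreaRect(q*1000)
        if wh[0]<wh[1]: wh=wh[::-1];a+=90
        # plane-cast version from pixels
        v,u=np.nonzero(m);pp=plane(c,np.c_[u,v],base+(.073 if n=='top' else .045))[:,:2].astype(np.float32)
        (px,py),pw,pa=cv2.minAreaRect(pp*1000)
        if pw[0]<pw[1]: pw=pw[::-1];pa+=90
        print(n,len(q),'cloud c',round(cx,1),round(cy,1),'wh',np.round(wh,1),'yaw',round(a,1),'| plane',round(px,1),round(py,1),np.round(pw,1),round(pa,1),'z',round(np.median(P[m][:,2])*1000,1))
    if red.any(): print('red',red.sum(),(np.median(P[red],0)*1000).round(1))
    else: print('no red')
E
python3 - <<'E'
from h import *
w=np.load('w1.npy',allow_pickle=True).item()
for u,v in ((302,155),(226,248)):
    p=plane(w,[[u,v]],.06)[0];print('==',p.round(3));lug(w,p)
    for n in('scene1','side1'): print(n);lug(np.load(n+'.npy',allow_pickle=True).item(),p)
P=cloud(w)
import cv2
for n,c in (('w',w),('scene',np.load('scene1.npy',allow_pickle=True).item()),('side',np.load('side1.npy',allow_pickle=True).item())):
    P=cloud(c);z=P[...,2];m=(z>.018)&(z<.03)&(abs(P[...,0]-.575)<.14)&(abs(P[...,1]+.02)<.12)&(c['z_map']>0)
    hsv=cv2.cvtColor(c['color'],cv2.COLOR_RGB2HSV);m&=(abs(hsv[...,0].astype(int)-13)<8)&(hsv[...,1]>100)
    q=P[m][:,:2].astype(np.float32)*1000;q2=q[q[:,0]>470]
    if len(q): print(n,len(q),cv2.minAreaRect(q2))
E
```

```text
== [0.476 0.377 0.06 ]
top 172 cloud c 479.3 377.4 wh [25.5  8.5] yaw 34.0 | plane 478.8 377.0 [25.2  8.5] 31.4 z 71.4
lid 1232 cloud c 479.7 377.3 wh [56.7 50.1] yaw 4.1 | plane 479.3 377.2 [56.7 50.1] 3.6 z 43.5
red 38 [474.2 384.1  64.5]
scene1
top 34 cloud c 480.6 376.0 wh [26.6  5.8] yaw 36.0 | plane 481.4 376.6 [28.4  4.4] 35.2 z 72.7
lid 296 cloud c 480.4 376.0 wh [56.3 48.8] yaw 3.4 | plane 480.5 376.0 [54.2 52. ] 68.0 z 45.7
red 5 [475.6 384.2  65.7]
side1
top 17 cloud c 479.6 373.0 wh [28.4 10.8] yaw 35.9 | plane 479.7 372.6 [28.  15.9] 37.0 z 73.2
lid 78 cloud c 478.2 371.2 wh [54.  50.2] yaw 1.1 | plane 477.7 370.1 [54.2 53.6] 83.5 z 45.1
no red
== [0.567 0.259 0.06 ]
top 126 cloud c 573.2 252.1 wh [26.4  8.1] yaw 153.7 | plane 572.1 252.6 [27.3  8. ] 153.7 z 71.7
lid 955 cloud c 570.1 253.4 wh [59.1 39.7] yaw 153.8 | plane 568.9 254.0 [59.8 39.3] 153.9 z 43.6
red 33 [575.3 260.9  64.6]
scene1
top 54 cloud c 574.2 253.5 wh [27.  14.8] yaw 148.6 | plane 574.7 254.2 [27.1 17.6] 154.2 z 73.8
lid 272 cloud c 569.8 252.8 wh [59.2 40.1] yaw 152.9 | plane 569.8 253.1 [58.4 41.5] 154.2 z 46.2
red 18 [578.4 258.5  64.1]
side1
top 17 cloud c 573.3 249.1 wh [25.7  9. ] yaw 147.2 | plane 573.6 249.7 [23.4 14.1] 173.7 z 72.9
lid 83 cloud c 568.5 247.9 wh [54.7 41.6] yaw 151.8 | plane 567.6 246.3 [56.2 45.3] 154.7 z 44.9
no red
w 1401 ((551.6970825195312, -25.303977966308594), (152.633544921875, 182.6127166748047), 7.926048278808594)
scene 1116 ((578.6431884765625, -39.5416259765625), (223.99188232421875, 216.5567626953125), 6.785477638244629)
side 756 ((569.004150390625, -25.951797485351562), (205.70704650878906, 186.27984619140625), 6.005799293518066)
```

>>> {"op": "step_arm", "data": {"commands": [{"gripper": -1,"x": 3.5,"y": 29,"z": 10,"spin": 0},{"gripper": -1,"x": 3.5,"y": 29,"z": 10,"spin": 0},{"gripper": -1,"x": 0,"y": 0,"z": 20,"spin": 5.8},{"gripper": -1,"x": 0,"y": 0,"z": 20,"spin": 5.8},{"gripper": -1,"x": 0,"y": 0,"z": 20,"spin": 5.8},{"gripper": -1,"x": 0,"y": 0,"z": 20,"spin": 5.8},{"gripper": -1,"x": 0,"y": 0,"z": 20,"spin": 5.8},{"gripper": -1,"x": 0,"y": 0,"z": 20,"spin": 5.8},{"gripper": -1,"x": 0,"y": 0,"z": 10,"spin": 5.8},{"gripper": -1,"x": 0,"y": 0,"z": 0,"spin": 0}]}}

```text
time: 2.45
eef_pos: [0.4725, 0.3818, 0.1198]
tcp_rot: [0.464, 0.886, -0.002, -0.001]
contact_force: [-0.3, 0.2, -0.5]
opening: 1.001
finger_force: 0.0
```

```bash
python3 - <<'E'
from h import *
st();c=shot('wrist');lug(c,(.479,.377))
E
```

```text
t 2.45 tcp [472.5 381.8 119.8] yaw y-axis 34.7 open 1.001 f [-0.3  0.2 -0.5] 0.0 zaxis [-0.004 -0.002 -1.   ] q [ 0.51  0.27  1.84  0.    1.04 -0.09]
top 521 cloud c 479.6 378.0 wh [26.   9.4] yaw 34.8 | plane 478.8 379.1 [25.6  9.8] 34.9 z 71.5
lid 2737 cloud c 480.3 377.5 wh [57.7 50.1] yaw 122.8 | plane 479.8 378.2 [57.2 49.5] 123.0 z 43.7
red 211 [474.3 385.6  62.6]
```

>>> {"op": "step_arm", "data": {"commands": [{"gripper": -1,"x": -7.3,"y": 3.6,"z": 0,"spin": 0},{"gripper": -1,"x": 0,"y": 0,"z": 15,"spin": 0},{"gripper": -1,"x": 0,"y": 0,"z": 20,"spin": 0},{"gripper": -1,"x": 0,"y": 0,"z": 15,"spin": 0},{"gripper": -1,"x": 0,"y": 0,"z": 8,"spin": 0},{"gripper": 1,"x": 0,"y": 0,"z": 0,"spin": 0},{"gripper": 1,"x": 0,"y": 0,"z": 0,"spin": 0},{"gripper": 1,"x": 0,"y": 0,"z": 0,"spin": 0},{"gripper": 1,"x": 0,"y": 0,"z": 0,"spin": 0},{"gripper": 1,"x": 0,"y": 0,"z": 0,"spin": 0}], "force": 40}}

```text
time: 3.5
eef_pos: [0.4828, 0.3773, 0.0652]
tcp_rot: [0.465, 0.885, 0.001, 0.0]
contact_force: [-0.7, -0.5, 1.2]
opening: 0.29
finger_force: 42.0
```

```bash
python3 -c "
from h import *
st()"
```

```text
t 3.5 tcp [482.8 377.3  65.2] yaw y-axis 34.6 open 0.29 f [-0.7 -0.5  1.2] 41.99167403527099 zaxis [ 0.001  0.001 -1.   ] q [ 0.5   0.36  1.85 -0.    0.94 -0.11]
```

>>> {"op": "step_arm", "data": {"commands": [{"gripper": 1,"x": 0,"y": 0,"z": -25,"spin": 0},{"gripper": 1,"x": 0,"y": 0,"z": -40,"spin": 0},{"gripper": 1,"x": 0,"y": 0,"z": -40,"spin": 0},{"gripper": 1,"x": -30,"y": -13,"z": -20,"spin": 0},{"gripper": 1,"x": -42,"y": -18,"z": -10,"spin": 0},{"gripper": 1,"x": -42,"y": -18,"z": -10,"spin": 0},{"gripper": 1,"x": -42,"y": -18,"z": -10,"spin": 0},{"gripper": 1,"x": -42,"y": -18,"z": -10,"spin": 0},{"gripper": 1,"x": -42,"y": -18,"z": -10,"spin": 0},{"gripper": 1,"x": -42,"y": -18,"z": 0,"spin": 0}]}}

```text
time: 4.5
eef_pos: [0.5436, 0.0745, 0.2413]
tcp_rot: [0.465, 0.885, 0.001, 0.002]
contact_force: [0.4, -0.0, -2.1]
opening: 0.293
finger_force: 41.8
```

>>> {"op": "step_arm", "data": {"commands": [{"gripper": 1,"x": -42,"y": -18,"z": 0,"spin": 0},{"gripper": 1,"x": -42,"y": -18,"z": 0,"spin": 0},{"gripper": 1,"x": -42,"y": -18,"z": 0,"spin": 0},{"gripper": 1,"x": 0,"y": 0,"z": 0,"spin": 5.8},{"gripper": 1,"x": 0,"y": 0,"z": 0,"spin": 5.8},{"gripper": 1,"x": 0,"y": 0,"z": 0,"spin": 5.8},{"gripper": 1,"x": 0,"y": 0,"z": 0,"spin": 5.8},{"gripper": 1,"x": 0,"y": 0,"z": 0,"spin": 5.8},{"gripper": 1,"x": 0,"y": 0,"z": 0,"spin": 0},{"gripper": 1,"x": 0,"y": 0,"z": 0,"spin": 0}]}}

```text
time: 5.5
eef_pos: [0.5696, -0.0581, 0.2391]
tcp_rot: [0.671, 0.741, -0.0, -0.0]
contact_force: [-0.4, 0.2, -1.2]
opening: 0.294
finger_force: 41.8
```

```bash
python3 - <<'E'
from h import *
st()
c=shot('wrist');save(c,'w3');np.save('w3.npy',c,allow_pickle=True)
for n in ('scene','side'): np.save(n+'3.npy',shot(n),allow_pickle=True)
E
```

```text
t 5.5 tcp [569.6 -58.1 239.1] yaw y-axis 5.7 open 0.294 f [-0.4  0.2 -1.2] 41.84846774456673 zaxis [-0.  0. -1.] q [-0.28  0.07  1.84 -0.    1.24 -0.38]
```

View pics/w3.png

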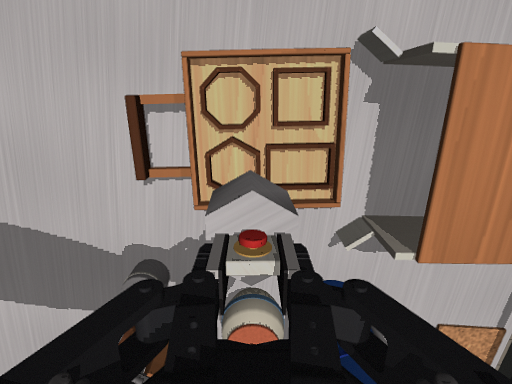

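```bash
python3 - <<'E'
from h import *
w=np.load('w3.npy',allow_pickle=True).item()
P=cloud(w);z=P[...,2]
print('table',np.median(z[abs(z)<.008]))
print('corner cast',(plane(w,[[182,53],[350,49],[340,207],[194,209]],.024)*1000).round(1)[:,:2].tolist())
hsv=cv2.cvtColor(w['color'],cv2.COLOR_RGB2HSV);H=hsv[...,0].astype(int)
u,v=np.meshgrid(range(512),range(384))
m=(z>.0185)&(z<.028)&(u>175)&(u<360)&(v<215)&(hsv[...,1]>90)
m[(v>165)&(u>200)&(u<305)]=0
pp=plane(w,np.c_[u[m],v[m]],.024)[:,:2].astype(np.float32)*1000
r=cv2.minAreaRect(pp);print(len(pp),r,cv2.boxPoints(r).round(1).tolist())
# pocket floors: light wood
lab=((H>10)&(H<28)&(hsv[...,2]>150)&(hsv[...,1]<150)&(hsv[...,1]>60)&(u>190)&(u<345)&(v<205)).astype(np.uint8)
n,l,s,cen=cv2.connectedComponentsWithStats(lab,connectivity=4)
for i in range(1,n):
    if s[i,4]>400:
        q=plane(w,np.c_[u[l==i],v[l==i]],.006)[:,:2]*1000;print(s[i].tolist(),cen[i].round(1),q.mean(0).round(1),[np.round(a,1) for a in cv2.minAreaRect(q.astype(np.float32))])
# handle bar
m=(z>.028)&(z<.045)&(u<200)&(u>115)&(v>85)&(v<190)
q=P[m][:,:2].astype(np.float32)*1000;print('bar',len(q),cv2.minAreaRect(q))
for n in ('scene0','side0'):
    c=np.load(n+'.npy',allow_pickle=True).item();P=cloud(c);zz=P[...,2]
    m=(zz>.1)&(zz<.114)&(P[...,0]>.68)&(P[...,0]<.97)&(abs(P[...,1])<.14)
    k=cv2.morphologyEx(m.astype(np.uint8),cv2.MORPH_OPEN,np.ones((5,5)))>0
    print('roof',n,cv2.minAreaRect(P[k][:,:2].astype(np.float32)*1000))
E
```

```text
table -0.001137466056511549
corner cast [[485.0, 54.4], [660.0, 76.2], [682.2, -99.4], [505.2, -119.7]]
3057 ((573.9638671875, -22.154647827148438), (195.75062561035156, 177.7445526123047), 6.794853210449219) [[466.29998779296875, 54.5], [487.29998779296875, -122.0], [681.7000122070312, -98.80000305175781], [660.5999755859375, 77.69999694824219]]
[191, 61, 148, 140, 4994] [255.3 117. ] [568.4  -5.8] [array([582.3, -24.2]), array([165.9, 160.6]), np.float64(7.1)]
[278, 76, 45, 45, 1858] [299.8  98.8] [617.5  20.7] [array([617.6,  21.2]), array([50.2, 48.7]), np.float64(6.0)]
[206, 77, 49, 47, 1807] [229.7 100.3] [537.5  10.9] [array([537.9,  10.9]), array([55.1, 51. ]), np.float64(5.7)]
[211, 145, 44, 40, 1160] [230.5 164. ] [544.2 -63.7] [array([543.9, -62.3]), array([57.9, 41. ]), np.float64(29.7)]
[271, 150, 56, 33, 1736] [297.9 166. ] [626.8 -57.9] [array([627.3, -58. ]), array([67.7, 40.2]), np.float64(5.8)]
bar 1106 ((439.3757019042969, -38.69084167480469), (12.762279510498047, 92.53752899169922), 7.359214782714844)
roof scene0 ((820.5517578125, -15.698974609375), (173.36964416503906, 205.051513671875), 4.570765972137451)
roof side0 ((820.6610717773438, -17.044921875), (174.74159240722656, 208.69969177246094), 4.76069974899292)
```

```bash
cat >> h.py <<'E'
def heldcap(c):
    s=c['s'];P=cloud(c);hsv=cv2.cvtColor(c['color'],cv2.COLOR_RGB2HSV)
    Q=(P-np.array(s['eef_pos']))@R.from_quat(s['tcp_rot']).as_matrix()*1000
    m=((hsv[...,0]<6)|(hsv[...,0]>172))&(hsv[...,1]>150)&(np.linalg.norm(Q,axis=2)<40)&(c['z_map']>0)
    q=Q[m];print('held cap tool mm: n',m.sum(),'median',np.median(q,0).round(1),'min',q.min(0).round(1),'max',q.max(0).round(1))
def go(x,y,z,yaw):
    s=get_state();r=R.from_quat(s['tcp_rot']).as_matrix();d=r.T@(np.array([x,y,z])-np.array(s['eef_pos'])*1000)
    cy=np.degrees(np.arctan2(r[1,1],r[0,1]));print('go: tool shift (before spin)',d.round(1),'spin',round((cy-yaw+180)%360-180,1),'dist',round(np.linalg.norm(d)))
E
python3 - <<'E'
from h import *
heldcap(np.load('w3.npy',allow_pickle=True).item());go(548.2,-67,110,7)
E
```

```text
held cap tool mm: n 423 median [12.9  0.9  1.9] min [ -9.8 -13.  -29. ] max [14.  13.6 11.3]
go: tool shift (before spin) [ -6.7 -22.3 129.3] spin -1.4 dist 131
```

>>> {"op": "step_arm", "data": {"commands": [{"gripper": 1,"x": -4.3,"y": -11.5,"z": 0,"spin": -1.3},{"gripper": 1,"x": -4.3,"y": -11.5,"z": 10,"spin": 0},{"gripper": 1,"x": 0,"y": 0,"z": 25,"spin": 0},{"gripper": 1,"x": 0,"y": 0,"z": 30,"spin": 0},{"gripper": 1,"x": 0,"y": 0,"z": 30,"spin": 0},{"gripper": 1,"x": 0,"y": 0,"z": 22,"spin": 0},{"gripper": 1,"x": 0,"y": 0,"z": 12,"spin": 0},{"gripper": 1,"x": 0,"y": 0,"z": 0,"spin": 0},{"gripper": 1,"x": 0,"y": 0,"z": 0,"spin": 0},{"gripper": 1,"x": 0,"y": 0,"z": 0,"spin": 0}]}}

```text
time: 6.65
eef_pos: [0.5492, -0.0696, 0.1122]
tcp_rot: [0.663, 0.748, 0.001, 0.002]
contact_force: [0.3, -0.4, -0.9]
opening: 0.291
finger_force: 41.8
```

```bash
python3 - <<'E'
from h import *
st();go(547.6,-69,73,7)
c=shot('side');save(c,'side4')
cv2.imwrite('pics/s4.png',cv2.resize(c['color'][160:250,180:320],(700,450),interpolation=cv2.INTER_CUBIC)[:,:,::-1])
E
```

```text
t 6.65 tcp [549.2 -69.6 112.2] yaw y-axis 6.9 open 0.291 f [ 0.3 -0.4 -0.9] 41.823177303158445 zaxis [ 0.003 -0.001 -1.   ] q [-0.31  0.17  1.98 -0.    0.99 -0.43]
go: tool shift (before spin) [ 0.9 -1.6 39.2] spin -0.1 dist 39
```

>>> {"op": "step_arm", "data": {"commands": [{"gripper": 1,"x": 0.5,"y": -1,"z": 8,"spin": 0},{"gripper": 1,"x": 0,"y": 0,"z": 10,"spin": 0},{"gripper": 1,"x": 0,"y": 0,"z": 8,"spin": 0},{"gripper": 1,"x": 0,"y": 0,"z": 5,"spin": 0},{"gripper": 1,"x": 0,"y": 0,"z": 4,"spin": 0},{"gripper": 1,"x": 0,"y": 0,"z": 3,"spin": 0},{"gripper": 1,"x": 0,"y": 0,"z": 2,"spin": 0},{"gripper": 1,"x": 0,"y": 0,"z": 0,"spin": 0},{"gripper": 1,"x": 0,"y": 0,"z": 0,"spin": 0},{"gripper": 1,"x": 0,"y": 0,"z": 0,"spin": 0}]}}

```text
time: 7.7
eef_pos: [0.5469, -0.0689, 0.0712]
tcp_rot: [0.663, 0.748, -0.0, -0.0]
contact_force: [-2.6, 0.2, 5.5]
opening: 0.292
finger_force: 42.6
```

```bash
python3 -c "
from h import *
st()"
```

```text
t 7.7 tcp [546.9 -68.9  71.2] yaw y-axis 6.9 open 0.292 f [-2.6  0.2  5.5] 42.593806836084696 zaxis [-0.001 -0.    -1.   ] q [-0.31  0.23  2.   -0.    0.92 -0.43]
```

>>> {"op": "step_arm", "data": {"commands": [{"gripper": -1,"x": 0,"y": 0,"z": 0,"spin": 0},{"gripper": -1,"x": 0,"y": 0,"z": 0,"spin": 0},{"gripper": -1,"x": 0,"y": 0,"z": 0,"spin": 0},{"gripper": -1,"x": 0,"y": 0,"z": 0,"spin": 0},{"gripper": -1,"x": 0,"y": 0,"z": -15,"spin": 0},{"gripper": -1,"x": 0,"y": 0,"z": -40,"spin": 0},{"gripper": -1,"x": 0,"y": 0,"z": -45,"spin": 0},{"gripper": -1,"x": -10,"y": 0,"z": -45,"spin": 0},{"gripper": -1,"x": -20,"y": 0,"z": -30,"spin": 0},{"gripper": -1,"x": 0,"y": 0,"z": 0,"spin": 0}]}}

```text
time: 8.7
eef_pos: [0.5536, -0.1012, 0.2535]
tcp_rot: [0.664, 0.748, 0.002, 0.007]
contact_force: [-0.1, 0.4, 0.4]
opening: 0.997
finger_force: 0.0
```

```bash
python3 - <<'E'
from h import *
st();c=shot('wrist');save(c,'w5');np.save('w5.npy',c,allow_pickle=True)
lug(c,(.5475,-.067),.006)
for n in ('scene','side'):
    c=shot(n);print(n)
    for k,ap in (('hex',(.5475,-.067)),('obl',(.573,.2525)),('rnd',(.446,-.225))):
        print(k);lug(c,ap,.006 if k=='hex' else 0)
E
```

```text
t 8.7 tcp [ 553.6 -101.2  253.5] yaw y-axis 6.8 open 0.997 f [-0.1  0.4  0.4] 0.0 zaxis [ 0.013 -0.006 -1.   ] q [-0.36  0.03  1.86 -0.    1.25 -0.48]
top 208 cloud c 545.5 -65.8 wh [25.1  7.8] yaw 6.7 | plane 545.5 -65.3 [25.   7.9] 6.7 z 77.5
lid 1481 cloud c 545.6 -66.9 wh [56.4 49.7] yaw 95.3 | plane 545.1 -66.8 [56.1 49.5] 97.7 z 49.6
red 53 [544.9 -57.4  70.5]
scene
hex
top 31 cloud c 546.4 -66.8 wh [24.4  8.7] yaw 3.3 | plane 546.1 -66.0 [26.5 10.8] 1.8 z 78.7
lid 172 cloud c 548.2 -65.0 wh [51.1 51.1] yaw 137.0 | plane 549.0 -64.0 [51.4 51.1] 139.0 z 51.6
red 12 [545.8 -58.4  70.4]
obl
top 53 cloud c 574.0 253.6 wh [26.4 14.4] yaw 157.0 | plane 574.5 253.9 [27.1 17. ] 155.2 z 74.0
lid 322 cloud c 572.6 251.1 wh [66.  40.6] yaw 154.1 | plane 573.7 251.6 [66.5 42.2] 154.2 z 46.0
red 18 [578.1 259.1  65.5]
rnd
top 24 cloud c 445.7 -234.6 wh [24.6  7.9] yaw 16.5 | plane 446.5 -233.1 [28.7 10.1] 17.1 z 72.9
lid 122 cloud c 447.9 -231.6 wh [51.  44.6] yaw 143.4 | plane 448.7 -231.1 [51.6 50.3] 139.0 z 45.5
red 7 [ 444.3 -225.5   65.6]
side
hex
top 28 cloud c 545.3 -68.2 wh [26.6 13.7] yaw 11.0 | plane 545.1 -71.3 [26.1 15.2] 5.9 z 78.1
lid 143 cloud c 545.6 -73.1 wh [52.9 50.3] yaw 89.0 | plane 545.1 -72.4 [51.8 50.3] 83.6 z 51.1
no red
obl
top 19 cloud c 573.9 246.9 wh [25.4 14.3] yaw 157.5 | plane 574.4 245.6 [27.  15.4] 150.8 z 72.0
lid 98 cloud c 573.4 247.7 wh [64.5 42.1] yaw 160.2 | plane 572.4 244.3 [65.2 46.8] 157.2 z 44.8
no red
rnd
top 31 cloud c 443.4 -236.0 wh [27.  10.5] yaw 22.1 | plane 443.9 -238.6 [27.9 12.8] 19.0 z 72.6
lid 97 cloud c 444.0 -240.0 wh [50.7 39.4] yaw 161.0 | plane 444.1 -238.2 [49.8 40.7] 173.7 z 45.0
no red
```

View pics/w5.png

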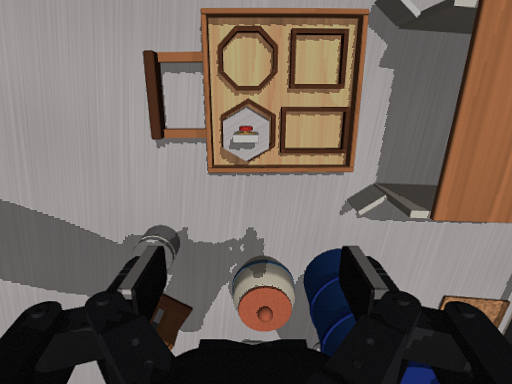

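>>> {"op": "step_arm", "data": {"commands": [{"gripper": -1,"x": -15,"y": -15,"z": 0,"spin": 0},{"gripper": -1,"x": -30,"y": -30,"z": 0,"spin": 0},{"gripper": -1,"x": -30,"y": -31,"z": 0,"spin": 0},{"gripper": -1,"x": -30,"y": -31,"z": 0,"spin": 0},{"gripper": -1,"x": -15,"y": -15,"z": 15,"spin": 0},{"gripper": -1,"x": 0,"y": 0,"z": 25,"spin": -5},{"gripper": -1,"x": 0,"y": 0,"z": 25,"spin": -5},{"gripper": -1,"x": 0,"y": 0,"z": 15,"spin": 0},{"gripper": -1,"x": 0,"y": 0,"z": 0,"spin": 0},{"gripper": -1,"x": 0,"y": 0,"z": 0,"spin": 0}]}}

```text
time: 9.85
eef_pos: [0.4431, -0.2315, 0.1642]
tcp_rot: [0.596, 0.803, 0.0, -0.001]
contact_force: [1.0, -0.4, -0.6]
opening: 0.998
finger_force: 0.0
```

```bash
python3 - <<'E'
from h import *
st();c=shot('wrist');save(c,'w6');np.save('w6.npy',c,allow_pickle=True)
lug(c,(.445,-.235))
E
```

```text
t 9.85 tcp [ 443.1 -231.5  164.2] yaw y-axis 16.9 open 0.998 f [ 1.  -0.4 -0.6] 0.0 zaxis [-0.002  0.002 -1.   ] q [-0.68 -0.02  2.07  0.    1.09 -0.98]
top 346 cloud c 444.4 -233.9 wh [25.1  8.8] yaw 17.7 | plane 444.1 -232.7 [24.8  9. ] 17.0 z 71.5
lid 1910 cloud c 444.5 -234.0 wh [50.7 50.4] yaw 15.1 | plane 444.2 -233.4 [50.1 49.8] 17.0 z 43.6
red 130 [ 442.  -224.8   63. ]
```

View pics/w6.png

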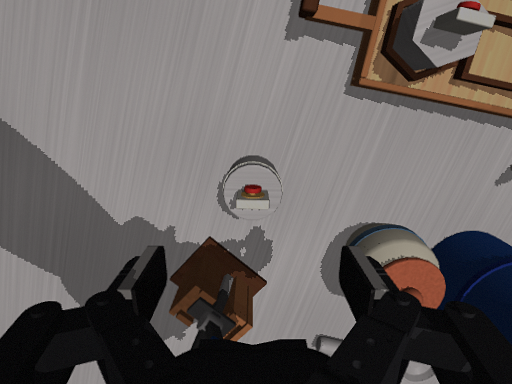

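>>> {"op": "step_arm", "data": {"commands": [{"gripper": -1,"x": -2.8,"y": 0.6,"z": 15,"spin": 0},{"gripper": -1,"x": 0,"y": 0,"z": 35,"spin": 0},{"gripper": -1,"x": 0,"y": 0,"z": 25,"spin": 0},{"gripper": -1,"x": 0,"y": 0,"z": 17,"spin": 0},{"gripper": -1,"x": 0,"y": 0,"z": 8,"spin": 0},{"gripper": 1,"x": 0,"y": 0,"z": 0,"spin": 0},{"gripper": 1,"x": 0,"y": 0,"z": 0,"spin": 0},{"gripper": 1,"x": 0,"y": 0,"z": 0,"spin": 0},{"gripper": 1,"x": 0,"y": 0,"z": 0,"spin": 0},{"gripper": 1,"x": 0,"y": 0,"z": 0,"spin": 0}], "force": 40}}

```text
time: 10.9
eef_pos: [0.4457, -0.2354, 0.0665]
tcp_rot: [0.596, 0.803, -0.0, 0.001]
contact_force: [-0.0, -0.6, 2.0]
opening: 0.288
finger_force: 41.1
```

```bash
python3 -c "
from h import *
st();heldcap(shot('wrist'));go(537.8,11.5,130,7)"
```

```text
t 10.9 tcp [ 445.7 -235.4   66.5] yaw y-axis 16.9 open 0.288 f [-0.  -0.6  2. ] 41.1144357919693 zaxis [ 0.002 -0.001 -1.   ] q [-0.69  0.14  2.11 -0.    0.89 -0.98]
held cap tool mm: n 421 median [11.9  0.8  3.5] min [-11.6 -20.6 -32.6] max [13.2 15.3 13.2]
go: tool shift (before spin) [209.5 159.9 -63.7] spin 9.9 dist 271
```

>>> {"op": "step_arm", "data": {"commands": [{"gripper": 1,"x": 0,"y": 0,"z": -25,"spin": 0},{"gripper": 1,"x": 0,"y": 0,"z": -40,"spin": 0},{"gripper": 1,"x": 10,"y": 8,"z": -40,"spin": 0},{"gripper": 1,"x": 30,"y": 23,"z": -5,"spin": 0},{"gripper": 1,"x": 30,"y": 23,"z": 0,"spin": 0},{"gripper": 1,"x": 30,"y": 23,"z": 0,"spin": 3.3},{"gripper": 1,"x": 35,"y": 20,"z": 0,"spin": 3.3},{"gripper": 1,"x": 30,"y": 18,"z": 0,"spin": 3.3},{"gripper": 1,"x": 10,"y": 5,"z": 0,"spin": 0},{"gripper": 1,"x": 0,"y": 0,"z": 0,"spin": 0}]}}

```text
time: 11.95
eef_pos: [0.5169, -0.0337, 0.1749]
tcp_rot: [0.661, 0.75, -0.0, -0.0]
contact_force: [-0.3, -0.4, -1.8]
opening: 0.291
finger_force: 40.7
```

```bash
python3 - <<'E'
from h import *
st();c=shot('wrist');save(c,'w7');np.save('w7.npy',c,allow_pickle=True)
lug(c,(.547,-.067),.006)
go(537.8,11.5,130,7)
E
```

```text
t 11.95 tcp [516.9 -33.7 174.9] yaw y-axis 7.2 open 0.291 f [-0.3 -0.4 -1.8] 40.734447224022006 zaxis [-0.001 -0.    -1.   ] q [-0.26  0.01  2.02 -0.    1.11 -0.39]
top few 0
lid 362 cloud c 564.8 -58.3 wh [43.1 14. ] yaw 113.0 | plane 564.5 -57.9 [43.5 13.9] 113.0 z 49.7
no red
go: tool shift (before spin) [43.3 26.7 44.8] spin 0.1 dist 68
```

View pics/w7.png

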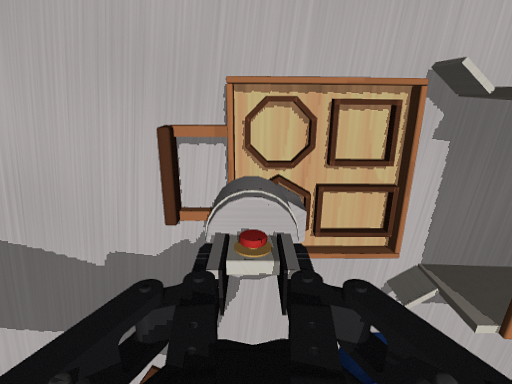

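```bash
cat >> h.py <<'E'
def pocket(c,ap,r=.045):
    P=cloud(c);hsv=cv2.cvtColor(c['color'],cv2.COLOR_RGB2HSV)
    m=(hsv[...,2]<115)&(hsv[...,1]>70)&(P[...,2]>.0145)&(P[...,2]<.0195)&(np.hypot(P[...,0]-ap[0],P[...,1]-ap[1])<r)&(c['z_map']>0)
    q=P[m][:,:2].astype(np.float32)*1000
    (c1,rad)=cv2.minEnclosingCircle(q);print('pocket',len(q),'circ',np.round(c1,1),round(rad,1),'rect',[np.round(a,1) for a in cv2.minAreaRect(q)])
E
python3 - <<'E'
from h import *
w=np.load('w7.npy',allow_pickle=True).item()
pocket(w,(.538,.012),.04);pocket(w,(.6276,-.057),.05);pocket(w,(.618,.022),.046)
w=np.load('w3.npy',allow_pickle=True).item();print('w3')
pocket(w,(.538,.012),.04);pocket(w,(.6276,-.057),.05);pocket(w,(.618,.022),.046)
E
```

```text
pocket 1211 circ [538.1  13.2] 35.9 rect [array([538.5,  13.2]), array([66.9, 66.4]), np.float64(7.2)]
pocket 1540 circ [627.6 -57.3] 49.9 rect [array([626.1, -64.8]), array([94.2, 73.4]), np.float64(7.1)]
pocket 1431 circ [618.8  23.1] 44.9 rect [array([623.3,  30.5]), array([76.6, 75.3]), np.float64(7.0)]
w3
pocket 828 circ [538.   12.8] 35.8 rect [array([537.8,  13.4]), array([65.7, 65.7]), np.float64(6.1)]
pocket 951 circ [627.4 -56.9] 49.8 rect [array([630.2, -52.7]), array([85.7, 96.7]), np.float64(55.6)]
pocket 948 circ [619.3  23.7] 44.7 rect [array([623.9,  30.1]), array([76. , 76.5]), np.float64(6.9)]
```

>>> {"op": "step_arm", "data": {"commands": [{"gripper": 1,"x": 21.5,"y": 13.1,"z": 0,"spin": 0},{"gripper": 1,"x": 21.5,"y": 13.2,"z": 0,"spin": 0},{"gripper": 1,"x": 0,"y": 0,"z": 20,"spin": 0},{"gripper": 1,"x": 0,"y": 0,"z": 30,"spin": 0},{"gripper": 1,"x": 0,"y": 0,"z": 10,"spin": 0},{"gripper": 1,"x": 0,"y": 0,"z": 0,"spin": 0},{"gripper": 1,"x": 0,"y": 0,"z": 0,"spin": 0},{"gripper": 1,"x": 0,"y": 0,"z": 0,"spin": 0},{"gripper": 1,"x": 0,"y": 0,"z": 0,"spin": 0},{"gripper": 1,"x": 0,"y": 0,"z": 0,"spin": 0}]}}

```text
time: 13.0
eef_pos: [0.5385, 0.0108, 0.1164]
tcp_rot: [0.663, 0.749, 0.0, 0.001]
contact_force: [0.3, -0.5, -1.5]
opening: 0.288
finger_force: 40.7
```

```bash
python3 -c "
from h import *
st();go(537.6,12.2,73,7)"
```

```text
t 13.0 tcp [538.5  10.8 116.4] yaw y-axis 7.0 open 0.288 f [ 0.3 -0.5 -1.5] 40.691854942451755 zaxis [ 0.002 -0.    -1.   ] q [-0.17  0.13  2.01 -0.    1.   -0.29]
go: tool shift (before spin) [ 1.5 -0.8 43.4] spin -0.0 dist 43
```

>>> {"op": "step_arm", "data": {"commands": [{"gripper": 1,"x": 1,"y": -0.5,"z": 8,"spin": 0},{"gripper": 1,"x": 0,"y": 0,"z": 14,"spin": 0},{"gripper": 1,"x": 0,"y": 0,"z": 8,"spin": 0},{"gripper": 1,"x": 0,"y": 0,"z": 5,"spin": 0},{"gripper": 1,"x": 0,"y": 0,"z": 4,"spin": 0},{"gripper": 1,"x": 0,"y": 0,"z": 3,"spin": 0},{"gripper": 1,"x": 0,"y": 0,"z": 2,"spin": 0},{"gripper": 1,"x": 0,"y": 0,"z": 0,"spin": 0},{"gripper": 1,"x": 0,"y": 0,"z": 0,"spin": 0},{"gripper": 1,"x": 0,"y": 0,"z": 0,"spin": 0}]}}

```text
time: 14.0
eef_pos: [0.5377, 0.0118, 0.0726]
tcp_rot: [0.663, 0.749, -0.0, 0.0]
contact_force: [-3.2, 0.8, 5.7]
opening: 0.291
finger_force: 41.4
```

```bash
python3 -c "
from h import *
st()"
```

```text
t 14.0 tcp [537.7  11.8  72.6] yaw y-axis 7.0 open 0.291 f [-3.2  0.8  5.7] 41.44311092321004 zaxis [ 0. -0. -1.] q [-0.17  0.2   2.03 -0.    0.91 -0.29]
```

>>> {"op": "step_arm", "data": {"commands": [{"gripper": -1,"x": 0,"y": 0,"z": 0,"spin": 0},{"gripper": -1,"x": 0,"y": 0,"z": 0,"spin": 0},{"gripper": -1,"x": 0,"y": 0,"z": 0,"spin": 0},{"gripper": -1,"x": 0,"y": 0,"z": 0,"spin": 0},{"gripper": -1,"x": 0,"y": 0,"z": -15,"spin": 0},{"gripper": -1,"x": 0,"y": 0,"z": -40,"spin": 0},{"gripper": -1,"x": 0,"y": 0,"z": -45,"spin": 0},{"gripper": -1,"x": 24,"y": 7,"z": -20,"spin": 0},{"gripper": -1,"x": 35,"y": 10,"z": 0,"spin": 0},{"gripper": -1,"x": 40,"y": 11,"z": 0,"spin": 0}]}}

```text
time: 15.0
eef_pos: [0.5543, 0.1141, 0.1945]
tcp_rot: [0.664, 0.748, 0.002, 0.002]
contact_force: [1.2, -0.1, -0.2]
opening: 0.996
finger_force: 0.0
```

>>> {"op": "step_arm", "data": {"commands": [{"gripper": -1,"x": 40,"y": 11,"z": 0,"spin": 0},{"gripper": -1,"x": 40,"y": 11,"z": 0,"spin": 0},{"gripper": -1,"x": 40,"y": 11,"z": 0,"spin": 0},{"gripper": -1,"x": 15,"y": 4,"z": 0,"spin": 0},{"gripper": -1,"x": 0,"y": 0,"z": 0,"spin": 8.3},{"gripper": -1,"x": 0,"y": 0,"z": 0,"spin": 8.3},{"gripper": -1,"x": 0,"y": 0,"z": 0,"spin": 8.3},{"gripper": -1,"x": 0,"y": 0,"z": 0,"spin": 8.3},{"gripper": -1,"x": 0,"y": 0,"z": 0,"spin": 0},{"gripper": -1,"x": 0,"y": 0,"z": 0,"spin": 0}]}}

```text
time: 16.0
eef_pos: [0.5736, 0.2517, 0.1919]
tcp_rot: [0.848, 0.529, 0.0, 0.0]
contact_force: [-1.0, -0.8, 0.5]
opening: 1.004
finger_force: 0.0
```

```bash
python3 - <<'E'
from h import *
st();c=shot('wrist')
lug(c,(.573,.2525),0,.045);go(573,252.5,62,-26.3)
c=shot('scene');save(c,'sc8')
for k,ap in (('hex',(.5475,-.067)),('rnd',(.538,.013))): lug(c,ap,.006)
E
```

```text
t 16.0 tcp [573.6 251.7 191.9] yaw y-axis -26.1 open 1.004 f [-1.  -0.8  0.5] 0.0 zaxis [ 0.001 -0.    -1.   ] q [ 0.25  0.23  1.75 -0.    1.17  0.71]
top 275 cloud c 574.3 252.7 wh [25.3  8.6] yaw 154.3 | plane 574.8 253.7 [25.  9.] 153.9 z 71.4
lid 2161 cloud c 574.3 252.5 wh [65.8 39.2] yaw 154.0 | plane 574.6 253.1 [64.9 38.3] 153.9 z 43.5
red 105 [578.2 260.4  63.2]
go: tool shift (before spin) [  0.4  -0.9 129.8] spin 0.2 dist 130
top 31 cloud c 545.8 -67.1 wh [26.   9.7] yaw 4.2 | plane 546.3 -66.2 [27.  10.7] 13.0 z 79.1
lid 173 cloud c 548.0 -65.4 wh [51.3 48.9] yaw 136.6 | plane 549.0 -64.0 [51.4 51.1] 139.0 z 51.3
red 12 [546.  -57.9  71.3]
top 31 cloud c 537.6 13.2 wh [25.4  9.8] yaw 7.8 | plane 538.8 13.2 [27.4 11.6] 16.4 z 79.1
lid 175 cloud c 537.3 12.3 wh [51.2 47.3] yaw 46.3 | plane 538.5 13.4 [51.4 47.2] 46.2 z 51.1
red 12 [537.8  21.2  70.2]
```

>>> {"op": "step_arm", "data": {"commands": [{"gripper": -1,"x": 1,"y": 0,"z": 20,"spin": 0},{"gripper": -1,"x": 0,"y": 0,"z": 40,"spin": 0},{"gripper": -1,"x": 0,"y": 0,"z": 36,"spin": 0},{"gripper": -1,"x": 0,"y": 0,"z": 20,"spin": 0},{"gripper": -1,"x": 0,"y": 0,"z": 11,"spin": 0},{"gripper": 1,"x": 0,"y": 0,"z": 0,"spin": 0},{"gripper": 1,"x": 0,"y": 0,"z": 0,"spin": 0},{"gripper": 1,"x": 0,"y": 0,"z": 0,"spin": 0},{"gripper": 1,"x": 0,"y": 0,"z": 0,"spin": 0},{"gripper": 1,"x": 0,"y": 0,"z": 0,"spin": 0}], "force": 40}}

```text
time: 17.1
eef_pos: [0.5749, 0.2533, 0.0661]
tcp_rot: [0.849, 0.528, 0.001, 0.0]
contact_force: [-1.3, -0.3, 3.7]
opening: 0.295
finger_force: 39.5
```

```bash
python3 -c "
from h import *
st();heldcap(shot('wrist'));go(627,-58,150,7)"
```

```text
t 17.1 tcp [574.9 253.3  66.1] yaw y-axis -26.2 open 0.295 f [-1.3 -0.3  3.7] 39.454423785209656 zaxis [ 0.003  0.001 -1.   ] q [ 0.25  0.38  1.81 -0.    0.95  0.71]
held cap tool mm: n 429 median [8.8 1.2 3.5] min [ -9.2 -11.6 -27.7] max [11.4 15.2 12.3]
go: tool shift (before spin) [-256.1  184.5  -84. ] spin -33.2 dist 327
```

>>> {"op": "step_arm", "data": {"commands": [{"gripper": 1,"x": 0,"y": 0,"z": -25,"spin": 0},{"gripper": 1,"x": 0,"y": 0,"z": -40,"spin": 0},{"gripper": 1,"x": -8,"y": 6,"z": -40,"spin": 0},{"gripper": 1,"x": -30,"y": 21.5,"z": -5,"spin": 0},{"gripper": 1,"x": -35,"y": 25,"z": 0,"spin": 0},{"gripper": 1,"x": -35,"y": 25,"z": 0,"spin": 0},{"gripper": 1,"x": -35,"y": 25,"z": 0,"spin": 0},{"gripper": 1,"x": -35,"y": 25,"z": 0,"spin": 0},{"gripper": 1,"x": -35,"y": 25,"z": 0,"spin": 0},{"gripper": 1,"x": -25,"y": 18,"z": 0,"spin": 0}]}}

```text
time: 18.15
eef_pos: [0.6213, -0.0384, 0.1738]
tcp_rot: [0.849, 0.528, -0.0, -0.0]
contact_force: [-0.2, -0.7, -1.3]
opening: 0.294
finger_force: 39.8
```

>>> {"op": "step_arm", "data": {"commands": [{"gripper": 1,"x": -15.5,"y": 12,"z": 0,"spin": 0},{"gripper": 1,"x": 0,"y": 0,"z": 0,"spin": -8.3},{"gripper": 1,"x": 0,"y": 0,"z": 0,"spin": -8.3},{"gripper": 1,"x": 0,"y": 0,"z": 0,"spin": -8.3},{"gripper": 1,"x": 0,"y": 0,"z": 0,"spin": -8.3},{"gripper": 1,"x": 0,"y": 0,"z": 20,"spin": 0},{"gripper": 1,"x": 0,"y": 0,"z": 30,"spin": 0},{"gripper": 1,"x": 0,"y": 0,"z": 10,"spin": 0},{"gripper": 1,"x": 0,"y": 0,"z": 0,"spin": 0},{"gripper": 1,"x": 0,"y": 0,"z": 0,"spin": 0}]}}

```text
time: 19.15
eef_pos: [0.626, -0.0549, 0.1149]
tcp_rot: [0.663, 0.749, 0.0, 0.0]
contact_force: [-0.0, -0.0, -0.7]
opening: 0.291
finger_force: 39.8
```

```bash
python3 -c "
from h import *
st();heldcap(shot('wrist'));go(626.5,-54.9,72.5,7)"
```

```text
t 19.15 tcp [626.  -54.9 114.9] yaw y-axis 7.0 open 0.291 f [-0.  -0.  -0.7] 39.79847252368927 zaxis [ 0.001 -0.    -1.   ] q [-0.25  0.32  1.79  0.    1.03 -0.37]
held cap tool mm: n 422 median [8.3 0.9 3.7] min [ -9.8 -11.4 -16.9] max [ 9.3 13.6 13.2]
go: tool shift (before spin) [ 0.2 -0.1 43.3] spin -0.0 dist 43
```

>>> {"op": "step_arm", "data": {"commands": [{"gripper": 1,"x": 0,"y": 0.3,"z": 8,"spin": 0},{"gripper": 1,"x": 0,"y": 0,"z": 14,"spin": 0},{"gripper": 1,"x": 0,"y": 0,"z": 8,"spin": 0},{"gripper": 1,"x": 0,"y": 0,"z": 5,"spin": 0},{"gripper": 1,"x": 0,"y": 0,"z": 4,"spin": 0},{"gripper": 1,"x": 0,"y": 0,"z": 3,"spin": 0},{"gripper": 1,"x": 0,"y": 0,"z": 1.5,"spin": 0},{"gripper": 1,"x": 0,"y": 0,"z": 0,"spin": 0},{"gripper": 1,"x": 0,"y": 0,"z": 0,"spin": 0},{"gripper": 1,"x": 0,"y": 0,"z": 0,"spin": 0}]}}

```text
time: 20.2
eef_pos: [0.6263, -0.0552, 0.0722]
tcp_rot: [0.663, 0.749, 0.0, 0.0]
contact_force: [-3.4, 0.7, 5.5]
opening: 0.292
finger_force: 40.6
```

```bash
python3 -c "
from h import *
st()"
```

```text
t 20.2 tcp [626.3 -55.2  72.2] yaw y-axis 7.0 open 0.292 f [-3.4  0.7  5.5] 40.61991512775421 zaxis [ 0.001 -0.    -1.   ] q [-0.25  0.38  1.8  -0.    0.96 -0.37]
```

>>> {"op": "step_arm", "data": {"commands": [{"gripper": 0,"x": 0,"y": 0,"z": 0,"spin": 0},{"gripper": 0,"x": 0,"y": 0,"z": 0,"spin": 0},{"gripper": 0,"x": 0,"y": 0,"z": 0,"spin": 0},{"gripper": 0,"x": 0,"y": 0,"z": -15,"spin": 0},{"gripper": 0,"x": 0,"y": 0,"z": -40,"spin": 0},{"gripper": 0,"x": 0,"y": 0,"z": -45,"spin": 0},{"gripper": -1,"x": 0,"y": 0,"z": -45,"spin": 0},{"gripper": -1,"x": -15,"y": -10,"z": -40,"spin": 0},{"gripper": -1,"x": -30,"y": -20,"z": -35,"spin": 0},{"gripper": -1,"x": -30,"y": -21,"z": -20,"spin": 0}]}}

```text
time: 21.2
eef_pos: [0.5851, -0.1361, 0.3164]
tcp_rot: [0.662, 0.749, 0.001, 0.004]
contact_force: [0.2, -0.7, 0.1]
opening: 0.997
finger_force: 0.0
```

>>> {"op": "step_arm", "data": {"commands": [{"gripper": -1,"x": -36,"y": -25,"z": 0,"spin": 0},{"gripper": -1,"x": -36,"y": -25,"z": 0,"spin": 0},{"gripper": -1,"x": -36,"y": -25,"z": 0,"spin": 0},{"gripper": -1,"x": -36,"y": -25,"z": 0,"spin": 0},{"gripper": -1,"x": -36,"y": -25,"z": 0,"spin": 0},{"gripper": -1,"x": -30,"y": -20,"z": 0,"spin": 0},{"gripper": -1,"x": -17,"y": -14,"z": 0,"spin": 0},{"gripper": -1,"x": 0,"y": 0,"z": 0,"spin": 0},{"gripper": -1,"x": 0,"y": 0,"z": 0,"spin": 0},{"gripper": -1,"x": 0,"y": 0,"z": 0,"spin": 0}]}}

```text
time: 22.2
eef_pos: [0.4547, -0.3793, 0.3112]
tcp_rot: [0.662, 0.749, 0.0, 0.0]
contact_force: [-0.0, -0.1, -0.2]
opening: 1.002
finger_force: 0.0
```

```bash
python3 - <<'E'
from h import *
st();c=shot('wrist');save(c,'w9');np.save('w9.npy',c,allow_pickle=True)
s=shot('scene');save(s,'sc9');np.save('sc9.npy',s,allow_pickle=True)
np.save('side9.npy',shot('side'),allow_pickle=True)
for k,ap in (('hex',(.5475,-.067)),('rnd',(.538,.013)),('obl',(.627,-.057))): lug(s,ap,.006)
E
```

```text
t 22.2 tcp [ 454.7 -379.3  311.2] yaw y-axis 7.0 open 1.002 f [-0.  -0.1 -0.2] 0.0 zaxis [ 0.001 -0.    -1.   ] q [-0.87  0.06  1.71  0.    1.37 -0.99]
top 32 cloud c 546.1 -65.3 wh [23.4 13.3] yaw 164.6 | plane 547.1 -66.0 [22.  18.5] 48.8 z 78.9
lid 173 cloud c 548.7 -64.2 wh [51.5 49.9] yaw 139.5 | plane 549.0 -64.0 [51.4 51.1] 139.0 z 51.4
red 12 [545.5 -57.3  70.7]
top 33 cloud c 536.5 14.8 wh [24.8 14. ] yaw 9.1 | plane 538.3 16.5 [26.6 15.5] 4.9 z 78.3
lid 178 cloud c 538.6 12.6 wh [51.4 48.7] yaw 82.3 | plane 539.4 12.7 [51.7 49.5] 46.2 z 50.8
red 14 [538.2  21.5  71.3]
top 35 cloud c 628.1 -57.6 wh [24.6  9.5] yaw 7.3 | plane 628.6 -56.0 [27.  12.2] 5.1 z 78.4
lid 227 cloud c 627.9 -57.2 wh [66.  39.6] yaw 5.7 | plane 629.2 -56.4 [67.1 41.3] 6.5 z 51.2
red 14 [626.5 -49.3  71.3]
```

View pics/w9.png

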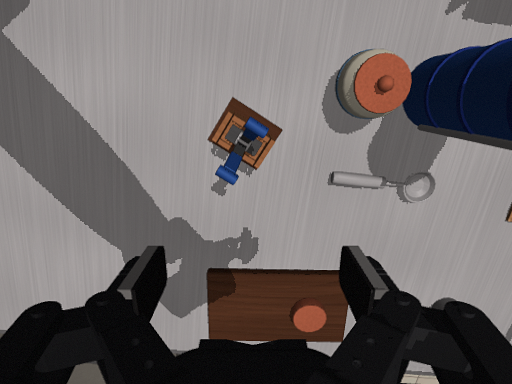

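```bash
python3 - <<'E'
from h import *
def rolls(c):
    P=cloud(c);hsv=cv2.cvtColor(c['color'],cv2.COLOR_RGB2HSV)
    m=(abs(hsv[...,0].astype(int)-112)<12)&(hsv[...,1]>130)&(P[...,2]>.12)&(P[...,2]<.165)&(np.hypot(P[...,0]-.445,P[...,1]+.35)<.08)&(c['z_map']>0)
    q=P[m]*1000;_,lab,cen=cv2.kmeans(q[:,:2].astype(np.float32),2,None,(3,50,.01),5,cv2.KMEANS_PP_CENTERS)
    for i in(0,1):
        k=q[lab.ravel()==i];k=k[k[:,2]>138];r=cv2.minAreaRect(k[:,:2].astype(np.float32));print(len(k),'rect',[np.round(a,1) for a in r],'z',k[:,2].max().round(1),np.median(k[:,2]).round(1))
    r=cv2.minAreaRect(q[q[:,2]>138][:,:2].astype(np.float32));print('both',r)
for n in('w9','sc9','side9'):
    c=np.load(n+'.npy',allow_pickle=True).item();print(n);rolls(c)
    P=cloud(c);hsv=cv2.cvtColor(c['color'],cv2.COLOR_RGB2HSV)
    b=(hsv[...,1]>90)&(abs(hsv[...,0].astype(int)-11)<9)&(np.hypot(P[...,0]-.445,P[...,1]+.35)<.085)&(P[...,2]>-.005)&(P[...,2]<.09)
    print('stand',cv2.minAreaRect(P[b][:,:2].astype(np.float32)*1000)); b&=P[...,2]>.055;print('top',b.sum(),cv2.minAreaRect(P[b][:,:2].astype(np.float32)*1000),np.median(P[b],0))
E
```

```text
w9
260 rect [array([ 453.5, -331.1]), array([11.2, 21.6]), np.float64(64.8)] z 149.1 146.2
238 rect [array([ 429.6, -381.6]), array([11.3, 21.5]), np.float64(63.9)] z 149.4 146.0
both ((441.5639953613281, -356.421630859375), (67.1065444946289, 21.60979652404785), 64.78657531738281)
stand ((442.5986022949219, -357.231201171875), (68.90592193603516, 84.5958480834961), 64.61163330078125)
top 846 ((441.5322265625, -356.27667236328125), (40.20566177368164, 68.0084228515625), 64.45731353759766) [ 0.43582869 -0.35658391  0.06395727]
sc9
26 rect [array([ 430.4, -380.6]), array([10.4, 19.9]), np.float64(82.3)] z 151.1 145.9
26 rect [array([ 455.4, -331.7]), array([ 9.8, 17.6]), np.float64(47.2)] z 151.9 147.4
both ((443.2586364746094, -355.39349365234375), (65.90250396728516, 18.953508377075195), 62.208953857421875)
stand ((452.1080627441406, -358.45703125), (62.779441833496094, 99.15900421142578), 60.893001556396484)
top 116 ((442.7947692871094, -356.0103454589844), (43.1762580871582, 66.29042053222656), 64.1748275756836) [ 0.44675798 -0.34991596  0.0647474 ]
side9
43 rect [array([ 453.2, -335.6]), array([ 7.9, 19.6]), np.float64(55.9)] z 149.7 145.7
51 rect [array([ 429.5, -385. ]), array([ 9.1, 19.9]), np.float64(67.2)] z 149.8 146.2
both ((441.8081359863281, -360.2879943847656), (64.83029174804688, 19.896169662475586), 63.67180252075195)
stand ((441.55072021484375, -358.65234375), (71.14537048339844, 80.74652099609375), 65.25237274169922)
top 269 ((441.8493957519531, -357.1871643066406), (45.68068313598633, 68.40327453613281), 65.46589660644531) [ 0.44790149 -0.36432962  0.06300355]
```

>>> {"op": "step_arm", "data": {"commands": [{"gripper": -1,"x": 12,"y": -5,"z": 0,"spin": 0},{"gripper": -1,"x": 12,"y": -5,"z": 0,"spin": 0},{"gripper": -1,"x": 0,"y": 0,"z": 15,"spin": -8},{"gripper": -1,"x": 0,"y": 0,"z": 15,"spin": -8},{"gripper": -1,"x": 0,"y": 0,"z": 15,"spin": -8},{"gripper": -1,"x": 0,"y": 0,"z": 15,"spin": -8},{"gripper": -1,"x": 0,"y": 0,"z": 15,"spin": -8},{"gripper": -1,"x": 0,"y": 0,"z": 15,"spin": -8},{"gripper": -1,"x": 0,"y": 0,"z": 15,"spin": -8},{"gripper": -1,"x": 0,"y": 0,"z": 0,"spin": -1.7}]}}

```text
time: 23.35
eef_pos: [0.44, -0.3553, 0.2032]
tcp_rot: [0.218, 0.976, 0.002, -0.002]
contact_force: [0.0, -0.4, -0.8]
opening: 1.001
finger_force: 0.0
```

>>> {"op": "step_arm", "data": {"commands": [{"gripper": -1,"x": 0,"y": 0,"z": 0,"spin": 0},{"gripper": -1,"x": 0,"y": 0,"z": 0,"spin": 0},{"gripper": -1,"x": 0,"y": 0,"z": 0,"spin": 0},{"gripper": -1,"x": 0,"y": 0,"z": 0,"spin": 0},{"gripper": -1,"x": 0,"y": 0,"z": 0,"spin": 0},{"gripper": -1,"x": 0,"y": 0,"z": 0,"spin": 0},{"gripper": -1,"x": 0,"y": 0,"z": 0,"spin": 0},{"gripper": -1,"x": 0,"y": 0,"z": 0,"spin": 0},{"gripper": -1,"x": 0,"y": 0,"z": 0,"spin": 0},{"gripper": -1,"x": 0,"y": 0,"z": 0,"spin": 0}]}}

```text
time: 24.35
eef_pos: [0.4413, -0.3575, 0.2056]
tcp_rot: [0.219, 0.976, 0.0, -0.0]
contact_force: [0.1, 0.3, -0.6]
opening: 1.004
finger_force: 0.0
```

```bash
cat >> h.py <<'E'
def rolls(c,ap,zr=(.12,.165),zt=.138,rr=.08):
    P=cloud(c);hsv=cv2.cvtColor(c['color'],cv2.COLOR_RGB2HSV)
    m=(abs(hsv[...,0].astype(int)-112)<12)&(hsv[...,1]>130)&(P[...,2]>zr[0])&(P[...,2]<zr[1])&(np.hypot(P[...,0]-ap[0],P[...,1]-ap[1])<rr)&(c['z_map']>0)
    q=P[m]*1000;q=q[q[:,2]>zt*1000]
    print('rolls',len(q),[np.round(a,1) for a in cv2.minAreaRect(q[:,:2].astype(np.float32))],'ztop',np.percentile(q[:,2],98).round(1))
E
python3 - <<'E'
from h import *
st();c=shot('wrist');save(c,'w10');rolls(c,(.4416,-.3565));go(441.6,-356.5,140,64.7)
E
```

```text
t 24.35 tcp [ 441.3 -357.5  205.6] yaw y-axis 64.7 open 1.004 f [ 0.1  0.3 -0.6] 0.0 zaxis [-0.  0. -1.] q [-0.86  0.09  1.88 -0.    1.17 -1.99]
rolls 1103 [array([ 441.2, -356.2]), array([67.1, 22.4]), np.float64(64.7)] ztop 148.0
go: tool shift (before spin) [ 0.2  1.  65.6] spin -0.0 dist 66
```

View pics/w10.png

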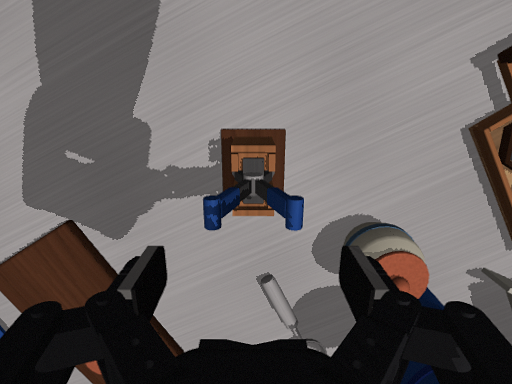

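>>> {"op": "step_arm", "data": {"commands": [{"gripper": -1,"x": 0,"y": 0.8,"z": 12,"spin": 0},{"gripper": -1,"x": 0,"y": 0,"z": 25,"spin": 0},{"gripper": -1,"x": 0,"y": 0,"z": 20,"spin": 0},{"gripper": -1,"x": 0,"y": 0,"z": 12,"spin": 0},{"gripper": -1,"x": 0,"y": 0,"z": 2,"spin": 0},{"gripper": -1,"x": 0,"y": 0,"z": 0,"spin": 0},{"gripper": -0.45,"x": 0,"y": 0,"z": 0,"spin": 0},{"gripper": -0.45,"x": 0,"y": 0,"z": 0,"spin": 0},{"gripper": -0.45,"x": 0,"y": 0,"z": 0,"spin": 0},{"gripper": -0.45,"x": 0,"y": 0,"z": 0,"spin": 0}], "force": 40}}

```text
time: 25.4
eef_pos: [0.4428, -0.3579, 0.1378]
tcp_rot: [0.219, 0.976, -0.001, 0.002]
contact_force: [-0.4, 1.6, 5.7]
opening: 0.726
finger_force: 9.8
```

```bash
python3 - <<'E'
from h import *
st();rolls(shot('scene'),(.4416,-.3565))
E
```

```text
t 25.4 tcp [ 442.8 -357.9  137.8] yaw y-axis 64.7 open 0.726 f [-0.4  1.6  5.7] 9.845071882009506 zaxis [ 0.003 -0.003 -1.   ] q [-0.86  0.17  1.93  0.    1.04 -1.99]
rolls 4 [array([ 440.2, -382. ]), array([6.1, 0.8]), np.float64(48.9)] ztop 152.9
```

>>> {"op": "step_arm", "data": {"commands": [{"gripper": -0.45,"x": 0,"y": 0,"z": -5,"spin": 0},{"gripper": -0.45,"x": 0,"y": 0,"z": -10,"spin": 0},{"gripper": -0.45,"x": 0,"y": 0,"z": -15,"spin": 0},{"gripper": -0.45,"x": 0,"y": 0,"z": -20,"spin": 0},{"gripper": -0.45,"x": 0,"y": 0,"z": -20,"spin": 0},{"gripper": -0.45,"x": 0,"y": 0,"z": -20,"spin": 0},{"gripper": -0.45,"x": 0,"y": 0,"z": -10,"spin": 0},{"gripper": -0.45,"x": 0,"y": 0,"z": 0,"spin": 0},{"gripper": -0.45,"x": 0,"y": 0,"z": 0,"spin": 0},{"gripper": -0.45,"x": 0,"y": 0,"z": 0,"spin": 0}]}}

```text
time: 26.45
eef_pos: [0.4411, -0.3562, 0.2331]
tcp_rot: [0.219, 0.976, 0.001, -0.001]
contact_force: [0.2, 0.7, -2.1]
opening: 0.727
finger_force: 7.8
```

```bash
python3 - <<'E'
from h import *
st();c=shot('side');s=shot('scene');w=shot('wrist')
np.save('w11.npy',w,allow_pickle=True)
u,v=proj(c,[.442,-.357,.2])[0].astype(int);a=c['color'][max(v-60,0):v+60,u-60:u+60]
u,v=proj(s,[.442,-.357,.2])[0].astype(int);b=s['color'][max(v-60,0):v+60,u-60:u+60]
f=lambda i:cv2.resize(i,(400,400),interpolation=cv2.INTER_CUBIC)
cv2.imwrite('pics/pl.png',np.hstack([f(a),f(b)])[:,:,::-1]);save(w,'w11')
E
```

```text
t 26.45 tcp [ 441.1 -356.2  233.1] yaw y-axis 64.7 open 0.727 f [ 0.2  0.7 -2.1] 7.7839913964271545 zaxis [-0.002  0.002 -1.   ] q [-0.86  0.06  1.86  0.    1.23 -1.99]
```

View pics/pl.png

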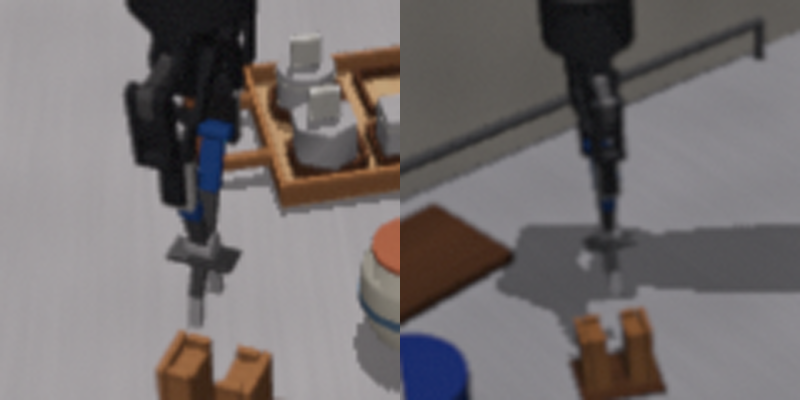

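```bash
cat >> h.py <<'E'
def jaws(names=('side','scene','wrist')):
    s0=get_state();t=np.array(s0['eef_pos'])
    r=R.from_quat(s0['tcp_rot']).as_matrix()
    for n in names:
        c=shot(n);P=cloud(c);Q=(P-t)@r*1000
        m=(abs(Q[...,0])<25)&(abs(Q[...,1])<30)&(Q[...,2]>50)&(Q[...,2]<150)&(c['z_map']>0)&(P[...,2]>.052)
        # restrict to grey/dark non wood
        hsv=cv2.cvtColor(c['color'],cv2.COLOR_RGB2HSV);m&=hsv[...,1]<70
        q=Q[m]
        if len(q)<8: print(n,'few');continue
        zz=q[:,2];j=q[zz>104];pl=q[(zz<95)]
        print(n,len(q),'z max(jaw tip)',np.percentile(zz,[90,97,100]).round(1),'jaw x',np.round([j[:,0].min(),np.median(j[:,0]),j[:,0].max()],1) if len(j) else None,'jaw y',np.round([j[:,1].min(),j[:,1].max()],1) if len(j) else None)
        print('  plate x',np.percentile(pl[:,0],[2,98]).round(1),'zhist',np.histogram(zz,np.arange(50,151,5))[0].tolist()) if len(pl) else 0
E
python3 -c "
from h import *
jaws()"
```

```text
side 313 z max(jaw tip) [108.6 116.6 120.3] jaw x [-3.7  0.8  7.1] jaw y [-23.   15.7]
  plate x [-20.2  21.6] zhist [17, 21, 20, 18, 96, 29, 10, 14, 12, 15, 12, 22, 12, 14, 1, 0, 0, 0, 0, 0]
scene 151 z max(jaw tip) [106.  115.3 117.5] jaw x [-4.  -1.3  4.4] jaw y [-18.6  20.9]
  plate x [-20.7  20.4] zhist [9, 11, 10, 21, 40, 9, 7, 6, 5, 7, 8, 7, 5, 6, 0, 0, 0, 0, 0, 0]
wrist 1708 z max(jaw tip) [ 95.7 111.6 119.3] jaw x [-1.8  6.   6.4] jaw y [-20.6  20.6]
  plate x [-18.7  23.1] zhist [167, 275, 96, 68, 682, 40, 59, 66, 69, 49, 32, 40, 33, 32, 0, 0, 0, 0, 0, 0]
```

>>> {"op": "step_arm", "data": {"commands": [{"gripper": -0.45,"x": 1.5,"y": 15,"z": -2,"spin": 0},{"gripper": -0.45,"x": 3,"y": 30,"z": -2,"spin": 0},{"gripper": -0.45,"x": 3.6,"y": 38,"z": -2,"spin": 0},{"gripper": -0.45,"x": 3.6,"y": 38,"z": -2,"spin": 0},{"gripper": -0.45,"x": 3.6,"y": 38,"z": 0,"spin": 0},{"gripper": -0.45,"x": 3.6,"y": 38,"z": 0,"spin": 0},{"gripper": -0.45,"x": 3.6,"y": 38,"z": 0,"spin": 0},{"gripper": -0.45,"x": 3.6,"y": 38,"z": 0,"spin": 0},{"gripper": -0.45,"x": 2.3,"y": 24,"z": 0,"spin": 0},{"gripper": -0.45,"x": 1.2,"y": 12,"z": 0,"spin": 0}]}}

```text
time: 27.75
eef_pos: [0.5473, -0.0619, 0.2428]
tcp_rot: [0.218, 0.976, 0.0, 0.0]
contact_force: [0.5, -1.1, -2.7]
opening: 0.726
finger_force: 7.8
```

>>> {"op": "step_arm", "data": {"commands": [{"gripper": -0.45,"x": 0,"y": 0,"z": 0,"spin": -3.3},{"gripper": -0.45,"x": 0,"y": 0,"z": 0,"spin": -6},{"gripper": -0.45,"x": 0,"y": 0,"z": 0,"spin": -7},{"gripper": -0.45,"x": 0,"y": 0,"z": 0,"spin": -7},{"gripper": -0.45,"x": 0,"y": 0,"z": 0,"spin": -6},{"gripper": -0.45,"x": 0,"y": 0,"z": 0,"spin": -3},{"gripper": -0.45,"x": 0,"y": 0,"z": 0,"spin": 0},{"gripper": -0.45,"x": 0,"y": 0,"z": 0,"spin": 0},{"gripper": -0.45,"x": 0,"y": 0,"z": 0,"spin": 0},{"gripper": -0.45,"x": 0,"y": 0,"z": 0,"spin": 0}]}}

```text
time: 28.75
eef_pos: [0.547, -0.0649, 0.2427]
tcp_rot: [-0.06, 0.998, -0.0, -0.0]
contact_force: [0.1, 0.5, -2.3]
opening: 0.726
finger_force: 7.8
```

```bash
python3 - <<'E'
from h import *
st();go(546.4,-64,215,97);jaws()
w=shot('wrist');save(w,'w12')
for n,c in (('scene',shot('scene')),('wrist',w)):
  for k,ap in (('hex',(.5465,-.067)),('rnd',(.538,.013)),('obl',(.627,-.057))): print(n,k);lug(c,ap,.006)
E
```

```text
t 28.75 tcp [547.  -64.9 242.7] yaw y-axis 96.9 open 0.726 f [ 0.1  0.5 -2.3] 7.779236286878586 zaxis [-0. -0. -1.] q [-0.3   0.02  1.89 -0.    1.24 -1.99]
go: tool shift (before spin) [ 0.5  0.9 27.7] spin -0.1 dist 28
side 191 z max(jaw tip) [107.9 114.9 120.8] jaw x [-1.   3.2  6.7] jaw y [-23.8  15.1]
  plate x [-18.   22.8] zhist [5, 14, 15, 12, 57, 20, 9, 7, 10, 8, 10, 9, 9, 5, 1, 0, 0, 0, 0, 0]
scene 212 z max(jaw tip) [110.3 115.9 118.7] jaw x [-3.8 -1.1  5.2] jaw y [-23.   20.6]
  plate x [-21.2  21.2] zhist [19, 16, 18, 12, 64, 11, 7, 12, 7, 4, 11, 9, 14, 8, 0, 0, 0, 0, 0, 0]
wrist 1738 z max(jaw tip) [ 96.7 112.3 121.9] jaw x [-1.7  6.1  6.9] jaw y [-21.   20.2]
  plate x [-18.6  23.4] zhist [158, 282, 106, 65, 634, 100, 57, 66, 70, 54, 33, 39, 39, 31, 4, 0, 0, 0, 0, 0]
scene hex
top 30 cloud c 545.6 -67.6 wh [24.7  8.4] yaw 6.5 | plane 546.2 -66.4 [26.7 10.2] 4.9 z 79.0
lid 170 cloud c 547.8 -65.4 wh [51.1 50.2] yaw 136.2 | plane 549.0 -64.0 [51.4 51.1] 139.0 z 51.3
red 12 [545.1 -58.4  70.7]
scene rnd
top 34 cloud c 537.1 16.3 wh [25.8 15. ] yaw 11.8 | plane 538.7 13.8 [
[... 352 characters left out ...]
26.1 -50.5  70.5]
wrist hex
top 116 cloud c 539.3 -67.4 wh [14.4  8. ] yaw 7.2 | plane 538.8 -67.5 [14.2  8. ] 6.7 z 77.5
lid 1166 cloud c 542.3 -67.5 wh [56.4 46.2] yaw 102.8 | plane 542.1 -67.6 [56.2 46.2] 103.2 z 49.6
red 40 [542.2 -58.3  70.4]
wrist rnd
top 209 cloud c 536.5 13.0 wh [25.6  8.4] yaw 7.1 | plane 535.8 12.0 [25.8  8.7] 6.1 z 77.4
lid 1281 cloud c 536.4 13.0 wh [50.9 50.8] yaw 142.8 | plane 535.9 12.3 [50.6 50.3] 143.9 z 49.5
red 50 [535.4  21.2  70. ]
wrist obl
top 160 cloud c 627.0 -57.9 wh [27.1  6.6] yaw 6.7 | plane 625.8 -58.1 [26.6  6.6] 7.0 z 77.7
lid 578 cloud c 641.7 -55.9 wh [39.2 36.8] yaw 95.8 | plane 640.7 -56.1 [39.2 34.4] 97.0 z 49.6
red 37 [623.9 -49.5  70.4]
```

>>> {"op": "step_arm", "data": {"commands": [{"gripper": -0.45,"x": 0.8,"y": 0.9,"z": 5,"spin": 0},{"gripper": -0.45,"x": 0,"y": 0,"z": 12,"spin": 0},{"gripper": -0.45,"x": 0,"y": 0,"z": 12,"spin": 0},{"gripper": -0.45,"x": 0,"y": 0,"z": 5,"spin": 0},{"gripper": -0.45,"x": 0,"y": 0,"z": 0,"spin": 0},{"gripper": -0.45,"x": 0,"y": 0,"z": 0,"spin": 0},{"gripper": -0.45,"x": 0,"y": 0,"z": 0,"spin": 0},{"gripper": -0.45,"x": 0,"y": 0,"z": 0,"spin": 0},{"gripper": -0.45,"x": 0,"y": 0,"z": 0,"spin": 0},{"gripper": -0.45,"x": 0,"y": 0,"z": 0,"spin": 0}]}}

```text
time: 30.0
eef_pos: [0.5463, -0.0641, 0.209]
tcp_rot: [-0.061, 0.998, -0.0, 0.0]
contact_force: [-0.2, -0.1, -1.7]
opening: 0.728
finger_force: 7.8
```

```bash
python3 - <<'E'
from h import *
st();go(545.7,-63.7,177,97)
a,b=shot('wrist'),shot('side')
save(a,'w13')
u,v=proj(b,[.546,-.065,.1])[0].astype(int)
f=lambda i:cv2.resize(i,(400,400),interpolation=cv2.INTER_CUBIC)
u2,v2=proj(a,[.546,-.065,.08])[0].astype(int);print(u2,v2)
cv2.imwrite('pics/pj.png',np.hstack([f(b['color'][v-35:v+35,u-35:u+35]),f(a['color'][max(v2-110,0):v2+110,u2-110:u2+110])])[:,:,::-1])
st()
E
```

```text
t 30.0 tcp [546.3 -64.1 209. ] yaw y-axis 97.0 open 0.728 f [-0.2 -0.1 -1.7] 7.770314812660217 zaxis [ 0.001 -0.    -1.   ] q [-0.3   0.04  1.92  0.    1.18 -1.99]
go: tool shift (before spin) [ 0.6  0.4 32. ] spin -0.0 dist 32
251 184
t 30.1 tcp [546.2 -64.1 208.8] yaw y-axis 97.0 open 0.73 f [ 0.  -0.3 -1.4] 7.770236134529114 zaxis [ 0. -0. -1.] q [-0.3   0.04  1.92 -0.    1.18 -1.99]
```

View pics/pj.png

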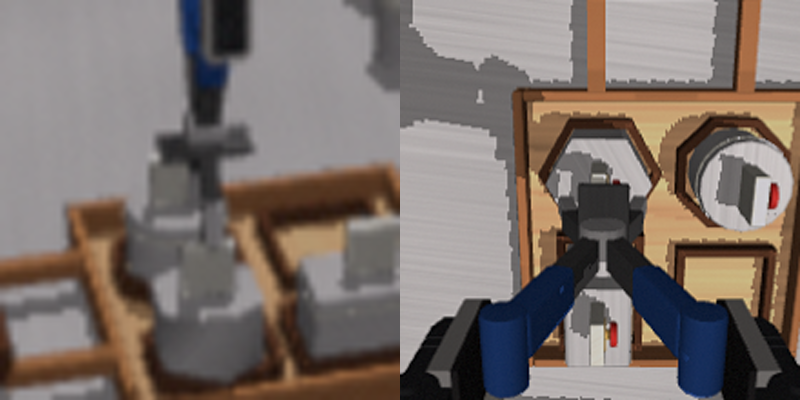

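>>> {"op": "step_arm", "data": {"commands": [{"gripper": -0.45,"x": 0.5,"y": 0.4,"z": 4,"spin": 0},{"gripper": -0.45,"x": 0,"y": 0,"z": 6,"spin": 0},{"gripper": -0.45,"x": 0,"y": 0,"z": 6,"spin": 0},{"gripper": -0.45,"x": 0,"y": 0,"z": 6,"spin": 0},{"gripper": -0.45,"x": 0,"y": 0,"z": 5,"spin": 0},{"gripper": -0.45,"x": 0,"y": 0,"z": 4,"spin": 0},{"gripper": -0.45,"x": 0,"y": 0,"z": 1,"spin": 0},{"gripper": -0.45,"x": 0,"y": 0,"z": 0,"spin": 0},{"gripper": -0.45,"x": 0,"y": 0,"z": 0,"spin": 0},{"gripper": -0.45,"x": 0,"y": 0,"z": 0,"spin": 0}]}}

```text
time: 31.1
eef_pos: [0.5459, -0.0638, 0.1771]
tcp_rot: [-0.061, 0.998, -0.0, 0.0]
contact_force: [0.2, -0.3, -1.3]
opening: 0.728
finger_force: 7.8
```

```bash
python3 -c "
from h import *
st();c=shot('scene');lug(c,(.546,-.067),.006);jaws(('side','wrist'))"
```

```text
t 31.1 tcp [545.9 -63.8 177.1] yaw y-axis 97.0 open 0.728 f [ 0.2 -0.3 -1.3] 7.778911292552948 zaxis [ 0.001 -0.    -1.   ] q [-0.3   0.08  1.95  0.    1.12 -1.99]
top 33 cloud c 547.8 -62.5 wh [32.7 15.9] yaw 123.0 | plane 548.3 -61.0 [31.6 16.5] 126.1 z 78.6
lid 145 cloud c 549.7 -64.2 wh [50.5 45.2] yaw 125.6 | plane 550.9 -63.3 [50.4 47.8] 128.6 z 51.0
red 9 [546.3 -58.7  70.1]
side 261 z max(jaw tip) [124.  124.8 125. ] jaw x [-20.9   4.7  24.3] jaw y [-29.9  14.6]
  plate x [-17.9  22.7] zhist [12, 10, 17, 11, 50, 15, 6, 7, 9, 20, 19, 16, 13, 17, 38, 1, 0, 0, 0, 0]
wrist 1772 z max(jaw tip) [ 99.5 117.3 125. ] jaw x [-1.5  6.3 14.4] jaw y [-21.1  20.2]
  plate x [-18.5  23.6] zhist [150, 288, 100, 73, 644, 98, 56, 64, 71, 52, 35, 35, 42, 43, 21, 0, 0, 0, 0, 0]
```

>>> {"op": "step_arm", "data": {"commands": [{"gripper": -0.45,"x": 0,"y": 0,"z": -4,"spin": 0},{"gripper": -0.35,"x": 0,"y": 0,"z": 0,"spin": 0},{"gripper": -0.25,"x": 0,"y": 0,"z": 0,"spin": 0},{"gripper": -0.15,"x": 0,"y": 0,"z": 0,"spin": 0},{"gripper": -0.05,"x": 0,"y": 0,"z": 0,"spin": 0},{"gripper": 0.05,"x": 0,"y": 0,"z": 0,"spin": 0},{"gripper": 0.12,"x": 0,"y": 0,"z": 0,"spin": 0},{"gripper": 0.2,"x": 0,"y": 0,"z": 0,"spin": 0},{"gripper": 0.2,"x": 0,"y": 0,"z": 0,"spin": 0},{"gripper": 0.2,"x": 0,"y": 0,"z": 0,"spin": 0}], "force": 35}}

```text
time: 32.25
eef_pos: [0.5467, -0.0643, 0.1824]
tcp_rot: [-0.061, 0.998, -0.001, 0.001]
contact_force: [-0.6, -1.9, 4.5]
opening: 0.423
finger_force: 34.7
```

```bash
python3 -c "
from h import *
st();jaws(('side','wrist'))"
```

```text
t 32.25 tcp [546.7 -64.3 182.4] yaw y-axis 97.0 open 0.423 f [-0.6 -1.9  4.5] 34.651978611946106 zaxis [ 0.003 -0.002 -1.   ] q [-0.3   0.07  1.94 -0.    1.12 -1.99]
side 278 z max(jaw tip) [128.9 130.1 130.4] jaw x [-22.3   4.3  24.9] jaw y [-28.6  15.7]
  plate x [-17.1  24. ] zhist [10, 8, 9, 17, 13, 15, 56, 9, 9, 7, 19, 14, 12, 17, 13, 37, 13, 0, 0, 0]
wrist 1307 z max(jaw tip) [ 84.5 106.9 130.3] jaw x [-1.2  7.1 23.6] jaw y [-12.8   4.7]
  plate x [-16.3  24.2] zhist [98, 115, 93, 140, 84, 63, 615, 17, 3, 13, 17, 14, 4, 7, 4, 18, 2, 0, 0, 0]
```

>>> {"op": "step_arm", "data": {"commands": [{"gripper": 0.1,"x": 0,"y": 0,"z": 0,"spin": 0},{"gripper": 0.0,"x": 0,"y": 0,"z": 0,"spin": 0},{"gripper": -0.1,"x": 0,"y": 0,"z": 0,"spin": 0},{"gripper": -0.2,"x": 0,"y": 0,"z": 0,"spin": 0},{"gripper": -0.3,"x": 0,"y": 0,"z": 0,"spin": 0},{"gripper": -0.4,"x": 0,"y": 0,"z": 0,"spin": 0},{"gripper": -0.45,"x": 0,"y": 0,"z": 0,"spin": 0},{"gripper": -0.45,"x": 0,"y": 0,"z": 0,"spin": 0},{"gripper": -0.45,"x": 0,"y": 0,"z": 0,"spin": 0},{"gripper": -0.45,"x": 0,"y": 0,"z": 0,"spin": 0}]}}

```text
time: 33.35
eef_pos: [0.5457, -0.0637, 0.1807]
tcp_rot: [-0.061, 0.998, 0.0, 0.0]
contact_force: [-0.0, 0.6, -1.6]
opening: 0.73
finger_force: 7.8
```

>>> {"op": "step_arm", "data": {"commands": [{"gripper": -0.45,"x": 0,"y": 0,"z": -4,"spin": 0},{"gripper": -0.45,"x": 0,"y": 0,"z": -8,"spin": 0},{"gripper": -0.45,"x": 0,"y": 0,"z": -12,"spin": 0},{"gripper": -0.45,"x": 0,"y": 0,"z": -14,"spin": 0},{"gripper": -0.45,"x": 0,"y": 0,"z": -12,"spin": 0},{"gripper": -0.45,"x": 0,"y": 0,"z": -6,"spin": 0},{"gripper": -0.45,"x": 0,"y": 0,"z": 0,"spin": 0},{"gripper": -0.45,"x": 0,"y": 0,"z": 0,"spin": 0},{"gripper": -0.45,"x": 0,"y": 0,"z": 0,"spin": 0},{"gripper": -0.45,"x": 0,"y": 0,"z": 0,"spin": 0}]}}

```text
time: 34.35
eef_pos: [0.5452, -0.0636, 0.2358]
tcp_rot: [-0.061, 0.998, 0.0, -0.001]
contact_force: [0.4, 0.1, -1.8]
opening: 0.723
finger_force: 7.8
```

```bash
cat >> h.py <<'E'
def capoff(c,ctr,yaw=7.):
    P=cloud(c);hsv=cv2.cvtColor(c['color'],cv2.COLOR_RGB2HSV)
    a=np.radians(yaw);d=P[...,:2]*1000-np.array(ctr);X=d@[np.cos(a),np.sin(a)];Y=d@[-np.sin(a),np.cos(a)]
    z=P[...,2]*1000;ok=(c['z_map']>0)&(abs(X)<22)&(abs(Y)<24)
    red=ok&((hsv[...,0]<12)|(hsv[...,0]>170))&(hsv[...,1]>120)&(z>53)&(z<77)
    lg=ok&(z>75.5)&(z<83)&(hsv[...,1]<60)
    f=lambda m,A:np.percentile(A[m],[3,50,97]).round(1) if m.sum()>2 else None
    print('red n',red.sum(),'Y',f(red,Y),'z',f(red,z),'| lugtop n',lg.sum(),'Y',f(lg,Y),'X',f(lg,X))
E
python3 - <<'E'
from h import *
st();jaws()
for n in('scene','wrist'):
    c=shot(n)
    for k in((546,-66.7),(537,13),(627.5,-57.5)): print(n,k,end=' ');capoff(c,k)
save(c,'w14')
pocket(c,(.618,.0225),.046)
E
```

```text
t 34.35 tcp [545.2 -63.6 235.8] yaw y-axis 97.0 open 0.723 f [ 0.4  0.1 -1.8] 7.798730581998825 zaxis [-0.002  0.    -1.   ] q [-0.3   0.02  1.9  -0.    1.23 -1.99]
side 199 z max(jaw tip) [110.7 117.1 121. ] jaw x [-2.8  3.3  6.3] jaw y [-22.2  17. ]
  plate x [-18.4  22.4] zhist [10, 13, 13, 15, 54, 21, 10, 7, 9, 8, 7, 11, 8, 10, 3, 0, 0, 0, 0, 0]
scene 208 z max(jaw tip) [109.5 114.9 118.7] jaw x [-4.2 -1.   6.3] jaw y [-19.5  19.9]
  plate x [-19.8  22.5] zhist [16, 16, 17, 15, 61, 13, 7, 11, 8, 7, 5, 14, 12, 6, 0, 0, 0, 0, 0, 0]
wrist 1732 z max(jaw tip) [ 96.4 112.4 120.9] jaw x [-1.6  6.   6.6] jaw y [-21.2  19.9]
  plate x [-18.6  23.3] zhist [157, 279, 99, 72, 669, 64, 61, 63, 71, 51, 35, 34, 37, 34, 6, 0, 0, 0, 0, 0]
scene (546, -66.7) red n 9 Y [3.7 4.9 5.1] z [63.6 69.9 72.9] | lugtop n 27 Y [-5.5 -0.1  3.7] X [-12.8   2.5  11.8]
scene (537, 13) red n 14 Y [ 3.2  8.3 10.4] z [65.6 70.3 73.8] | lugtop n 28 Y [-3.9  0.   4.2] X [-9.7  2.2 13.5]
scene (627.5, -57.5) red n 13 Y [ 3.3  8.1 10.4] z [67.  69.7 74.4] | lugtop n 30 Y [-4.5  0.1  4. ] X [-11.9   1.3  11.9]
wrist (546, -66.7) red n 7 Y [5.5 5.5 5.5] z [67.  69.5 71.6] | lugtop n 83 Y [-3.4 -0.4  3.5] X [-13.8  -9.   -4. ]
wrist (537, 13) red n 50 Y [ 7.   8.4 10.5] z [66.6 70.2 71.8] | lugtop n 205 Y [-3.9 -0.2  3.6] X [-12.5  -0.7  11.5]
wrist (627.5, -57.5) red n 36 Y [7.6 8.7 9.8] z [64.6 69.9 72.3] | lugtop n 176 Y [-4.2  0.   3.3] X [-13.2  -1.2  11.5]
pocket 484 circ [611.4  25.9] 43.5 rect [array([614.6,  29.3]), array([60.5, 76.7]), np.float64(6.6)]
```

>>> {"op": "step_arm", "data": {"commands": [{"gripper": -0.45,"x": -0.4,"y": 12,"z": 0,"spin": 0},{"gripper": -0.45,"x": -0.5,"y": 28,"z": 0,"spin": 0},{"gripper": -0.45,"x": -0.5,"y": 28,"z": 0,"spin": 0},{"gripper": -0.45,"x": 0,"y": 12,"z": 0,"spin": 0},{"gripper": -0.45,"x": 0,"y": 0,"z": 8,"spin": 0},{"gripper": -0.45,"x": 0,"y": 0,"z": 12,"spin": 0},{"gripper": -0.45,"x": 0,"y": 0,"z": 6,"spin": 0},{"gripper": -0.45,"x": 0,"y": 0,"z": 0,"spin": 0},{"gripper": -0.45,"x": 0,"y": 0,"z": 0,"spin": 0},{"gripper": -0.45,"x": 0,"y": 0,"z": 0,"spin": 0}]}}

```text
time: 35.6
eef_pos: [0.5377, 0.0153, 0.2109]
tcp_rot: [-0.06, 0.998, -0.0, 0.0]
contact_force: [-0.0, -0.4, -1.3]
opening: 0.724
finger_force: 7.8
```

```bash
python3 -c "
from h import *
st();go(536.8,16,181,97);read_camera('side');go(536.8,16,181,97)"
```

```text
t 35.6 tcp [537.7  15.3 210.9] yaw y-axis 96.9 open 0.724 f [-0.  -0.4 -1.3] 7.79387891292572 zaxis [ 0.001 -0.    -1.   ] q [-0.16  0.02  1.95 -0.    1.18 -1.85]
go: tool shift (before spin) [ 0.8  0.8 29.9] spin -0.1 dist 30
go: tool shift (before spin) [ 0.8  0.7 30.1] spin -0.1 dist 30
```

Descend, then squeeze; then reopen and lift.

>>> {"op": "step_arm", "data": {"commands": [{"gripper": -0.45,"x": 0.6,"y": 0.6,"z": 4,"spin": 0},{"gripper": -0.45,"x": 0,"y": 0,"z": 6,"spin": 0},{"gripper": -0.45,"x": 0,"y": 0,"z": 6,"spin": 0},{"gripper": -0.45,"x": 0,"y": 0,"z": 6,"spin": 0},{"gripper": -0.45,"x": 0,"y": 0,"z": 5,"spin": 0},{"gripper": -0.45,"x": 0,"y": 0,"z": 2.5,"spin": 0},{"gripper": -0.45,"x": 0,"y": 0,"z": 0,"spin": 0},{"gripper": -0.45,"x": 0,"y": 0,"z": 0,"spin": 0},{"gripper": -0.45,"x": 0,"y": 0,"z": 0,"spin": 0},{"gripper": -0.45,"x": 0,"y": 0,"z": 0,"spin": 0}]}}

```text
time: 36.65
eef_pos: [0.5369, 0.0164, 0.1815]
tcp_rot: [-0.061, 0.998, -0.0, 0.0]
contact_force: [1.8, -0.6, -1.8]
opening: 0.723
finger_force: 7.8
```

>>> {"op": "step_arm", "data": {"commands": [{"gripper": -0.45,"x": 0,"y": 0,"z": 0,"spin": 0},{"gripper": -0.35,"x": 0,"y": 0,"z": 0,"spin": 0},{"gripper": -0.25,"x": 0,"y": 0,"z": 0,"spin": 0},{"gripper": -0.15,"x": 0,"y": 0,"z": 0,"spin": 0},{"gripper": -0.05,"x": 0,"y": 0,"z": 0,"spin": 0},{"gripper": 0.05,"x": 0,"y": 0,"z": 0,"spin": 0},{"gripper": 0.12,"x": 0,"y": 0,"z": 0,"spin": 0},{"gripper": 0.2,"x": 0,"y": 0,"z": 0,"spin": 0},{"gripper": 0.2,"x": 0,"y": 0,"z": 0,"spin": 0},{"gripper": 0.2,"x": 0,"y": 0,"z": 0,"spin": 0}], "force": 35}}

```text
time: 37.65
eef_pos: [0.5375, 0.016, 0.1825]
tcp_rot: [-0.061, 0.998, -0.001, 0.001]
contact_force: [0.3, -1.6, 5.7]
opening: 0.424
finger_force: 35.0
```

>>> {"op": "step_arm", "data": {"commands": [{"gripper": 0.1,"x": 0,"y": 0,"z": 0,"spin": 0},{"gripper": 0.0,"x": 0,"y": 0,"z": 0,"spin": 0},{"gripper": -0.1,"x": 0,"y": 0,"z": 0,"spin": 0},{"gripper": -0.2,"x": 0,"y": 0,"z": 0,"spin": 0},{"gripper": -0.3,"x": 0,"y": 0,"z": 0,"spin": 0},{"gripper": -0.4,"x": 0,"y": 0,"z": 0,"spin": 0},{"gripper": -0.45,"x": 0,"y": 0,"z": 0,"spin": 0},{"gripper": -0.45,"x": 0,"y": 0,"z": 0,"spin": 0},{"gripper": -0.45,"x": 0,"y": 0,"z": 0,"spin": 0},{"gripper": -0.45,"x": 0,"y": 0,"z": 0,"spin": 0}]}}

```text
time: 38.65
eef_pos: [0.5367, 0.0164, 0.1812]
tcp_rot: [-0.061, 0.998, 0.0, 0.0]
contact_force: [-0.3, -0.3, -2.4]
opening: 0.727
finger_force: 7.8
```

>>> {"op": "step_arm", "data": {"commands": [{"gripper": -0.45,"x": 0,"y": 0,"z": -4,"spin": 0},{"gripper": -0.45,"x": 0,"y": 0,"z": -8,"spin": 0},{"gripper": -0.45,"x": 0,"y": 0,"z": -12,"spin": 0},{"gripper": -0.45,"x": 0,"y": 0,"z": -14,"spin": 0},{"gripper": -0.45,"x": 0,"y": 0,"z": -12,"spin": 0},{"gripper": -0.45,"x": 0,"y": 0,"z": -6,"spin": 0},{"gripper": -0.45,"x": 0,"y": 0,"z": 0,"spin": 0},{"gripper": -0.45,"x": 0,"y": 0,"z": 0,"spin": 0},{"gripper": -0.45,"x": 0,"y": 0,"z": 0,"spin": 0},{"gripper": -0.45,"x": 0,"y": 0,"z": 0,"spin": 0}]}}

```text
time: 39.65
eef_pos: [0.5362, 0.0165, 0.2363]
tcp_rot: [-0.061, 0.998, 0.0, -0.001]
contact_force: [-0.1, -0.6, -1.7]
opening: 0.726
finger_force: 7.8
```

```bash
python3 - <<'E'
from h import *
st();jaws(('side',))
for n in('scene','wrist'):
    c=shot(n)
    for k in((546,-66.7),(537,13),(627.5,-57.5)): print(n,k,end=' ');capoff(c,k)
go(627.1,-54.5,209,97)
E
```

```text
t 39.65 tcp [536.2  16.5 236.3] yaw y-axis 97.0 open 0.726 f [-0.1 -0.6 -1.7] 7.792794853448868 zaxis [-0.002  0.    -1.   ] q [-0.16 -0.01  1.92 -0.    1.23 -1.85]
side 168 z max(jaw tip) [109.6 115.5 117.9] jaw x [-0.5  3.2  6.7] jaw y [-24.2  15.6]
  plate x [-18.4  22.5] zhist [7, 12, 13, 13, 46, 15, 9, 9, 7, 8, 6, 6, 9, 8, 0, 0, 0, 0, 0, 0]
scene (546, -66.7) red n 9 Y [3.5 5.2 6.5] z [64.5 70.9 73.8] | lugtop n 29 Y [-4.9  0.4  3.8] X [-10.8   0.4  12.1]
scene (537, 13) red n 8 Y [3.6 5.  5.9] z [66.  71.8 73.1] | lugtop n 29 Y [-4.6 -0.1  3.5] X [-10.    2.3  13.6]
scene (627.5, -57.5) red n 13 Y [ 1.9  7.  11.1] z [67.1 71.7 75.2] | lugtop n 30 Y [-4.   0.1  3.4] X [-11.8   0.4  11.3]
wrist (546, -66.7) red n 47 Y [4.5 5.4 5.9] z [60.3 67.7 71.8] | lugtop n 208 Y [-4.  -0.2  3.5] X [-13.2  -1.3  11. ]
wrist (537, 13) red n 6 Y [4.9 4.9 5.8] z [67.3 71.3 72.5] | lugtop n 76 Y [-3.  -0.   3.9] X [-12.9  -8.7  -3.9]
wrist (627.5, -57.5) red n 0 Y None z None | lugtop n 36 Y [-4.4 -1.9  1.3] X [-13.2 -10.7  -5. ]
go: tool shift (before spin) [-81.4 -81.4  27.6] spin -0.0 dist 118
```

>>> {"op": "step_arm", "data": {"commands": [{"gripper": -0.45,"x": -8,"y": -8,"z": 0,"spin": 0},{"gripper": -0.45,"x": -19,"y": -19,"z": 0,"spin": 0},{"gripper": -0.45,"x": -26,"y": -26,"z": 0,"spin": 0},{"gripper": -0.45,"x": -20,"y": -20,"z": 0,"spin": 0},{"gripper": -0.45,"x": -8.4,"y": -8.4,"z": 0,"spin": 0},{"gripper": -0.45,"x": 0,"y": 0,"z": 8,"spin": 0},{"gripper": -0.45,"x": 0,"y": 0,"z": 12,"spin": 0},{"gripper": -0.45,"x": 0,"y": 0,"z": 7,"spin": 0},{"gripper": -0.45,"x": 0,"y": 0,"z": 0,"spin": 0},{"gripper": -0.45,"x": 0,"y": 0,"z": 0,"spin": 0}]}}

```text
time: 40.8
eef_pos: [0.6267, -0.0538, 0.2097]
tcp_rot: [-0.061, 0.998, 0.0, -0.0]
contact_force: [0.1, -0.5, 0.0]
opening: 0.73
finger_force: 7.8
```

```bash
python3 -c "
from h import *
st();go(627.1,-54.5,181,97);read_camera('side');read_camera('side');go(627.1,-54.5,181,97)"
```

```text
t 40.8 tcp [626.7 -53.8 209.7] yaw y-axis 97.0 open 0.73 f [ 0.1 -0.5  0. ] 7.792188227176666 zaxis [-0.001  0.    -1.   ] q [-0.25  0.22  1.73  0.    1.2  -1.94]
go: tool shift (before spin) [-0.3 -0.7 28.7] spin 0.0 dist 29
go: tool shift (before spin) [ 0.4 -0.3 29.8] spin 0.0 dist 30
```

>>> {"op": "step_arm", "data": {"commands": [{"gripper": -0.45,"x": 0,"y": -0.4,"z": 4,"spin": 0},{"gripper": -0.45,"x": 0,"y": 0,"z": 6,"spin": 0},{"gripper": -0.45,"x": 0,"y": 0,"z": 6,"spin": 0},{"gripper": -0.45,"x": 0,"y": 0,"z": 6,"spin": 0},{"gripper": -0.45,"x": 0,"y": 0,"z": 5,"spin": 0},{"gripper": -0.45,"x": 0,"y": 0,"z": 2,"spin": 0},{"gripper": -0.45,"x": 0,"y": 0,"z": 0,"spin": 0},{"gripper": -0.45,"x": 0,"y": 0,"z": 0,"spin": 0},{"gripper": -0.45,"x": 0,"y": 0,"z": 0,"spin": 0},{"gripper": -0.45,"x": 0,"y": 0,"z": 0,"spin": 0}]}}

```text
time: 41.9
eef_pos: [0.6276, -0.0549, 0.1816]
tcp_rot: [-0.061, 0.998, -0.0, 0.0]
contact_force: [-0.9, -0.1, -1.5]
opening: 0.728
finger_force: 7.8
```

>>> {"op": "step_arm", "data": {"commands": [{"gripper": -0.45,"x": 0,"y": 0,"z": 0,"spin": 0},{"gripper": -0.35,"x": 0,"y": 0,"z": 0,"spin": 0},{"gripper": -0.25,"x": 0,"y": 0,"z": 0,"spin": 0},{"gripper": -0.15,"x": 0,"y": 0,"z": 0,"spin": 0},{"gripper": -0.05,"x": 0,"y": 0,"z": 0,"spin": 0},{"gripper": 0.05,"x": 0,"y": 0,"z": 0,"spin": 0},{"gripper": 0.12,"x": 0,"y": 0,"z": 0,"spin": 0},{"gripper": 0.2,"x": 0,"y": 0,"z": 0,"spin": 0},{"gripper": 0.2,"x": 0,"y": 0,"z": 0,"spin": 0},{"gripper": 0.2,"x": 0,"y": 0,"z": 0,"spin": 0}], "force": 35}}

```text
time: 42.9
eef_pos: [0.6281, -0.0553, 0.1824]
tcp_rot: [-0.061, 0.998, -0.001, 0.001]
contact_force: [0.7, -1.1, 5.6]
opening: 0.418
finger_force: 35.2
```

>>> {"op": "step_arm", "data": {"commands": [{"gripper": 0.1,"x": 0,"y": 0,"z": 0,"spin": 0},{"gripper": 0.0,"x": 0,"y": 0,"z": 0,"spin": 0},{"gripper": -0.1,"x": 0,"y": 0,"z": 0,"spin": 0},{"gripper": -0.2,"x": 0,"y": 0,"z": 0,"spin": 0},{"gripper": -0.3,"x": 0,"y": 0,"z": 0,"spin": 0},{"gripper": -0.4,"x": 0,"y": 0,"z": 0,"spin": 0},{"gripper": -0.45,"x": 0,"y": 0,"z": 0,"spin": 0},{"gripper": -0.45,"x": 0,"y": 0,"z": 0,"spin": 0},{"gripper": -0.45,"x": 0,"y": 0,"z": 0,"spin": 0},{"gripper": -0.45,"x": 0,"y": 0,"z": 0,"spin": 0}]}}

```text
time: 43.9
eef_pos: [0.6274, -0.0549, 0.1812]
tcp_rot: [-0.061, 0.998, 0.0, 0.0]
contact_force: [-0.1, 0.0, -1.6]
opening: 0.726
finger_force: 7.8
```

>>> {"op": "step_arm", "data": {"commands": [{"gripper": -0.45,"x": 0,"y": 0,"z": -4,"spin": 0},{"gripper": -0.45,"x": 0,"y": 0,"z": -8,"spin": 0},{"gripper": -0.45,"x": 0,"y": 0,"z": -12,"spin": 0},{"gripper": -0.45,"x": 0,"y": 0,"z": -14,"spin": 0},{"gripper": -0.45,"x": 0,"y": 0,"z": -12,"spin": 0},{"gripper": -0.45,"x": 0,"y": 0,"z": -10,"spin": 0},{"gripper": -0.45,"x": 0,"y": 0,"z": 0,"spin": 0},{"gripper": -0.45,"x": 0,"y": 0,"z": 0,"spin": 0},{"gripper": -0.45,"x": 0,"y": 0,"z": 0,"spin": 0},{"gripper": -0.45,"x": 0,"y": 0,"z": 0,"spin": 0}]}}

```text
time: 44.9
eef_pos: [0.6269, -0.0548, 0.24]
tcp_rot: [-0.061, 0.998, 0.0, -0.001]
contact_force: [-0.2, 0.0, -1.8]
opening: 0.728
finger_force: 7.8
```

```bash
python3 - <<'E'
from h import *
st();jaws()
for n in('scene','wrist'):
    c=shot(n)
    for k in((546,-66.7),(537,13),(627.5,-57.5)): print(n,k,end=' ');capoff(c,k)
go(441.3,-356.3,240,64.7)
E
```

```text
t 44.9 tcp [626.9 -54.8 240. ] yaw y-axis 97.0 open 0.728 f [-0.2  0.  -1.8] 7.802191525697708 zaxis [-0.002  0.001 -1.   ] q [-0.25  0.19  1.7   0.    1.25 -1.94]
side 190 z max(jaw tip) [110.6 116.5 119.3] jaw x [-1.   2.8  7.2] jaw y [-22.5  20.4]
  plate x [-18.6  22.2] zhist [11, 12, 14, 9, 54, 18, 10, 4, 13, 9, 7, 7, 11, 11, 0, 0, 0, 0, 0, 0]
scene 225 z max(jaw tip) [109.8 115.8 123.7] jaw x [-5.1 -0.2  6.1] jaw y [-21.7  19.5]
  plate x [-20.5  22.1] zhist [16, 16, 21, 13, 71, 14, 9, 9, 9, 8, 7, 9, 13, 9, 1, 0, 0, 0, 0, 0]
wrist 1733 z max(jaw tip) [ 96.3 112.  121.1] jaw x [-1.6  6.   6.6] jaw y [-21.1  20. ]
  plate x [-18.8  23.3] zhist [170, 271, 96, 71, 669, 69, 61, 66, 68, 51, 30, 34, 43, 30, 4, 0, 0, 0, 0, 0]
scene (546, -66.7) red n 9 Y [2.7 3.9 5.2] z [62.5 68.7 72.1] | lugtop n 28 Y [-4.9 -0.2  3.5] X [-11.7   1.   12.6]
scene (537, 13) red n 8 Y [3.5 4.7 5.9] z [67.7 69.6 73.7] | lugtop n 28 Y [-4.4  0.3  3.8] X [-10.6   1.1  11.7]
scene (627.5, -57.5) red n 11 Y [3.  3.8 5.6] z [64.4 69.1 74.4] | lugtop n 28 Y [-4.2 -0.7  3.3] X [-12.3   0.7  12.7]
wrist (546, -66.7) red n 15 Y [5.  5.  5.1] z [66.2 70.6 71.9] | lugtop n 265 Y [-4.3 -0.6  3.1] X [-12.3  -0.2  11.4]
wrist (537, 13) red n 0 Y None z None | lugtop n 254 Y [-3.8 -0.3  3.5] X [-12.   -0.3  12.5]
wrist (627.5, -57.5) red n 7 Y [5.1 5.1 5.1] z [67.7 69.7 71.5] | lugtop n 87 Y [-3.9 -0.9  3. ] X [-12.8  -7.8  -2.5]
go: tool shift (before spin) [ 221.2 -276.6    0.9] spin 32.3 dist 354
```

>>> {"op": "step_arm", "data": {"commands": [{"gripper": -0.45,"x": 9,"y": -11,"z": -1,"spin": 0},{"gripper": -0.45,"x": 18,"y": -22,"z": 0,"spin": 0},{"gripper": -0.45,"x": 27,"y": -34,"z": 0,"spin": 0},{"gripper": -0.45,"x": 27,"y": -34,"z": 0,"spin": 0},{"gripper": -0.45,"x": 27,"y": -34,"z": 0,"spin": 0},{"gripper": -0.45,"x": 27,"y": -34,"z": 0,"spin": 0},{"gripper": -0.45,"x": 27,"y": -34,"z": 0,"spin": 0},{"gripper": -0.45,"x": 27,"y": -34,"z": 0,"spin": 0},{"gripper": -0.45,"x": 20,"y": -25,"z": 0,"spin": 0},{"gripper": -0.45,"x": 12,"y": -14,"z": 0,"spin": 0}]}}

```text
time: 46.15
eef_pos: [0.4392, -0.3584, 0.2425]
tcp_rot: [-0.059, 0.998, -0.001, -0.0]
contact_force: [-0.2, 0.7, -1.7]
opening: 0.725
finger_force: 7.8
```

>>> {"op": "step_arm", "data": {"commands": [{"gripper": -0.45,"x": 0,"y": 0,"z": 0,"spin": 3.3},{"gripper": -0.45,"x": 0,"y": 0,"z": 0,"spin": 6},{"gripper": -0.45,"x": 0,"y": 0,"z": 0,"spin": 7},{"gripper": -0.45,"x": 0,"y": 0,"z": 0,"spin": 7},{"gripper": -0.45,"x": 0,"y": 0,"z": 0,"spin": 6},{"gripper": -0.45,"x": 0,"y": 0,"z": 0,"spin": 3},{"gripper": -0.45,"x": 0,"y": 0,"z": 0,"spin": 0},{"gripper": -0.45,"x": 0,"y": 0,"z": 0,"spin": 0},{"gripper": -0.45,"x": 0,"y": 0,"z": 0,"spin": 0},{"gripper": -0.45,"x": 0,"y": 0,"z": 0,"spin": 0}]}}

```text
time: 47.15
eef_pos: [0.4414, -0.3558, 0.2422]
tcp_rot: [0.219, 0.976, -0.0, -0.0]
contact_force: [0.8, 0.2, -2.3]
opening: 0.727
finger_force: 7.8
```

```bash
python3 - <<'E'
from h import *
st();jaws();go(441.5,-356.5,210,64.7);go(441.5,-356.5,210,64.7)
c=shot('side');P=cloud(c);hsv=cv2.cvtColor(c['color'],cv2.COLOR_RGB2HSV)
b=(hsv[...,1]>90)&(abs(hsv[...,0].astype(int)-11)<9)&(np.hypot(P[...,0]-.445,P[...,1]+.35)<.085)&(P[...,2]>.055)&(P[...,2]<.09)
print('stand top',b.sum(),cv2.minAreaRect(P[b][:,:2].astype(np.float32)*1000))
E
```

```text
t 47.15 tcp [ 441.4 -355.8  242.2] yaw y-axis 64.7 open 0.727 f [ 0.8  0.2 -2.3] 7.790128737688065 zaxis [-0. -0. -1.] q [-0.86  0.05  1.85 -0.    1.24 -1.99]
side 326 z max(jaw tip) [109.3 116.7 120. ] jaw x [-2.4  1.3  7.6] jaw y [-22.6  18.5]
  plate x [-19.3  22.7] zhist [14, 29, 21, 17, 102, 26, 12, 13, 13, 12, 18, 18, 15, 15, 1, 0, 0, 0, 0, 0]
scene 148 z max(jaw tip) [105.4 112.8 118. ] jaw x [-1.8  0.7  5.6] jaw y [-17.7  21.8]
  plate x [-19.3  21.8] zhist [7, 12, 13, 20, 38, 10, 6, 7, 4, 10, 5, 10, 2, 4, 0, 0, 0, 0, 0, 0]
wrist 1735 z max(jaw tip) [ 96.8 113.2 120.4] jaw x [-0.1  7.6  8.1] jaw y [-20.3  20.7]
  plate x [-17.8  24.2] zhist [161, 286, 106, 69, 637, 80, 62, 63, 76, 52, 32, 32, 37, 38, 4, 0, 0, 0, 0, 0]
go: tool shift (before spin) [-0.3 -0.7 32.2] spin -0.0 dist 32
go: tool shift (before spin) [-0.3 -0.7 32.2] spin -0.0 dist 32
stand top 358 ((441.0034484863281, -359.4621276855469), (42.44187545776367, 68.32548522949219), 65.29632568359375)
```

>>> {"op": "step_arm", "data": {"commands": [{"gripper": -0.45,"x": -1.5,"y": -0.5,"z": 8,"spin": 0},{"gripper": -0.45,"x": 0,"y": 0,"z": 16,"spin": 0},{"gripper": -0.45,"x": 0,"y": 0,"z": 20,"spin": 0},{"gripper": -0.45,"x": 0,"y": 0,"z": 20,"spin": 0},{"gripper": -0.45,"x": 0,"y": 0,"z": 16,"spin": 0},{"gripper": -0.45,"x": 0,"y": 0,"z": 12,"spin": 0},{"gripper": -0.45,"x": 0,"y": 0,"z": 8,"spin": 0},{"gripper": -0.45,"x": 0,"y": 0,"z": 4,"spin": 0},{"gripper": -0.45,"x": 0,"y": 0,"z": 0,"spin": 0},{"gripper": -0.45,"x": 0,"y": 0,"z": 0,"spin": 0}]}}

```text
time: 48.35
eef_pos: [0.4431, -0.3572, 0.1389]
tcp_rot: [0.219, 0.976, -0.001, 0.001]
contact_force: [-0.4, 0.3, -1.2]
opening: 0.722
finger_force: 7.8
```

```bash
python3 -c "
from h import *
st();jaws(('side','wrist'))"
```

```text
t 48.35 tcp [ 443.1 -357.2  138.9] yaw y-axis 64.7 open 0.722 f [-0.4  0.3 -1.2] 7.798483818769455 zaxis [ 0.001 -0.001 -1.   ] q [-0.86  0.17  1.93 -0.    1.05 -1.99]
side 180 z max(jaw tip) [77.3 82.9 85.4] jaw x None jaw y None
  plate x [-17.7  22.4] zhist [13, 20, 18, 13, 83, 21, 11, 1, 0, 0, 0, 0, 0, 0, 0, 0, 0, 0, 0, 0]
wrist 1416 z max(jaw tip) [75.1 83.3 86.8] jaw x None jaw y None
  plate x [-17.5  24.3] zhist [162, 285, 104, 73, 641, 70, 60, 21, 0, 0, 0, 0, 0, 0, 0, 0, 0, 0, 0, 0]
```

>>> {"op": "step_arm", "data": {"commands": [{"gripper": -0.45,"x": 0,"y": 0,"z": 2,"spin": 0},{"gripper": -0.45,"x": 0,"y": 0,"z": 1.5,"spin": 0},{"gripper": -0.45,"x": 0,"y": 0,"z": 1,"spin": 0},{"gripper": -0.45,"x": 0,"y": 0,"z": 0.5,"spin": 0},{"gripper": -0.45,"x": 0,"y": 0,"z": 0,"spin": 0},{"gripper": -0.45,"x": 0,"y": 0,"z": 0,"spin": 0},{"gripper": -0.45,"x": 0,"y": 0,"z": 0,"spin": 0},{"gripper": -0.45,"x": 0,"y": 0,"z": 0,"spin": 0},{"gripper": -0.45,"x": 0,"y": 0,"z": 0,"spin": 0},{"gripper": -0.45,"x": 0,"y": 0,"z": 0,"spin": 0}]}}

```text
time: 49.45
eef_pos: [0.4444, -0.3583, 0.1379]
tcp_rot: [0.219, 0.976, -0.001, 0.002]
contact_force: [-2.1, 3.7, 12.5]
opening: 0.731
finger_force: 11.4
```

```bash
python3 -c "
from h import *
st()"
```

```text
t 49.45 tcp [ 444.4 -358.3  137.9] yaw y-axis 64.7 open 0.731 f [-2.1  3.7 12.5] 11.44510567188263 zaxis [ 0.004 -0.004 -1.   ] q [-0.86  0.17  1.92  0.    1.04 -1.99]
```

>>> {"op": "step_arm", "data": {"commands": [{"gripper": -0.6,"x": 0,"y": 0,"z": -1,"spin": 0},{"gripper": -0.8,"x": 0,"y": 0,"z": 0,"spin": 0},{"gripper": -1,"x": 0,"y": 0,"z": 0,"spin": 0},{"gripper": -1,"x": 0,"y": 0,"z": 0,"spin": 0},{"gripper": -1,"x": 0,"y": 0,"z": -10,"spin": 0},{"gripper": -1,"x": 0,"y": 0,"z": -20,"spin": 0},{"gripper": -1,"x": 0,"y": 0,"z": -35,"spin": 0},{"gripper": -1,"x": 0,"y": 0,"z": -40,"spin": 0},{"gripper": -1,"x": 0,"y": 0,"z": -20,"spin": 0},{"gripper": -1,"x": 0,"y": 0,"z": 0,"spin": 0}]}}

```text
time: 50.45
eef_pos: [0.4441, -0.3584, 0.2646]
tcp_rot: [0.219, 0.976, -0.003, 0.004]
contact_force: [-0.5, -1.0, 0.4]
opening: 1.001
finger_force: 0.0
```

```bash
python3 - <<'E'
from h import *
st()
for n in('wrist','scene','side'):
    c=shot(n);rolls(c,(.4416,-.3565))
    if n!='wrist':
        P=cloud(c);z=P[...,2]
        m=(z>.1)&(z<.114)&(P[...,0]>.68)&(P[...,0]<.97)&(abs(P[...,1])<.14)
        k=cv2.morphologyEx(m.astype(np.uint8),cv2.MORPH_OPEN,np.ones((5,5)))>0
        r=cv2.minAreaRect(P[k][:,:2].astype(np.float32)*1000);print('roof',r,cv2.boxPoints(r).round().tolist())
        # guide plates: white-ish points z 38..50
        m=(z>.041)&(z<.05)&(P[...,0]>.64)&(P[...,0]<.76)&(abs(P[...,1]+.02)<.17)
        for sgn in(1,-1):
            q=P[m&((P[...,1]+.02)*sgn>.06)];
            if len(q): print('guide',sgn,len(q),q[q[:,0].argmin()].round(3),q[q[:,0].argmax()].round(3),q.min(0).round(3),q.max(0).round(3))
E
```

```text
t 50.45 tcp [ 444.1 -358.4  264.6] yaw y-axis 64.7 open 1.001 f [-0.5 -1.   0.4] 0.0 zaxis [ 0.006 -0.007 -1.   ] q [-0.86  0.04  1.82 -0.    1.27 -1.99]
rolls 663 [array([ 439.8, -355.3]), array([66.7, 21.9]), np.float64(64.5)] ztop 148.1
rolls 49 [array([ 442.8, -354.2]), array([65. , 20.7]), np.float64(65.0)] ztop 151.2
roof ((819.70947265625, -15.273452758789062), (176.81112670898438, 204.4241485595703), 3.6286087036132812) [[725.0, 81.0], [738.0, -123.0], [914.0, -112.0], [901.0, 92.0]]
guide 1 83 [0.674 0.089 0.044] [0.76  0.079 0.042] [0.674 0.072 0.041] [0.76  0.094 0.05 ]
guide -1 24 [ 0.692 -0.145  0.043] [ 0.714 -0.131  0.044] [ 0.692 -0.146  0.042] [ 0.714 -0.125  0.047]
rolls 88 [array([ 440.2, -359.5]), array([65.2, 20.1]), np.float64(65.5)] ztop 150.2
roof ((821.156982421875, -17.660140991210938), (176.22088623046875, 207.32537841796875), 4.489311218261719) [[725.0, 79.0], [741.0, -128.0], [917.0, -114.0], [901.0, 93.0]]
guide 1 72 [0.674 0.088 0.045] [0.756 0.073 0.041] [0.674 0.065 0.041] [0.756 0.097 0.05 ]
```

>>> {"op": "step_arm", "data": {"commands": [{"gripper": -1,"x": 8,"y": 16,"z": 0,"spin": 0},{"gripper": -1,"x": 18,"y": 36,"z": 0,"spin": 0},{"gripper": -1,"x": 20,"y": 41,"z": 0,"spin": 0},{"gripper": -1,"x": 20,"y": 41,"z": 0,"spin": 0},{"gripper": -1,"x": 20,"y": 41,"z": 0,"spin": 0},{"gripper": -1,"x": 20,"y": 41,"z": 0,"spin": 0},{"gripper": -1,"x": 20,"y": 41,"z": 0,"spin": 0},{"gripper": -1,"x": 15,"y": 29,"z": 0,"spin": 0},{"gripper": 0,"x": 0,"y": 0,"z": 0,"spin": 8},{"gripper": 0,"x": 0,"y": 0,"z": 0,"spin": 8}]}}

```text
time: 51.6
eef_pos: [0.4361, -0.0355, 0.2573]
tcp_rot: [0.354, 0.935, 0.0, -0.002]
contact_force: [0.1, -0.5, 0.2]
opening: 0.69
finger_force: 0.0
```

>>> {"op": "step_arm", "data": {"commands": [{"gripper": 0,"x": 0,"y": 0,"z": 10,"spin": 8},{"gripper": 0,"x": 0,"y": 0,"z": 15,"spin": 8},{"gripper": 0,"x": 0,"y": 0,"z": 20,"spin": 8},{"gripper": 0,"x": 0,"y": 0,"z": 20,"spin": 8},{"gripper": 0,"x": 0,"y": 0,"z": 20,"spin": 8},{"gripper": 0,"x": 0,"y": 0,"z": 15,"spin": 1.7},{"gripper": 0,"x": 0,"y": 0,"z": 5,"spin": 0},{"gripper": 0,"x": 0,"y": 0,"z": 0,"spin": 0},{"gripper": 0,"x": 0,"y": 0,"z": 0,"spin": 0},{"gripper": 0,"x": 0,"y": 0,"z": 0,"spin": 0}]}}

```text
time: 52.6
eef_pos: [0.4381, -0.038, 0.1551]
tcp_rot: [0.663, 0.749, 0.0, 0.001]
contact_force: [0.1, 0.1, 0.0]
opening: 0.499
finger_force: 0.0
```

```bash
python3 - <<'E'
from h import *
st()
for n in('wrist','scene','side'):
    c=shot(n);P=cloud(c);z=P[...,2]
    hsv=cv2.cvtColor(c['color'],cv2.COLOR_RGB2HSV)
    m=(z>.03)&(z<.044)&(abs(P[...,0]-.439)<.022)&(abs(P[...,1]+.039)<.06)&(hsv[...,1]>60)
    if m.sum()>5: print(n,'bar',m.sum(),cv2.minAreaRect(P[m][:,:2].astype(np.float32)*1000))
go(439.3,-39.4,31,7)
E
```

```text
t 52.6 tcp [438.1 -38.  155.1] yaw y-axis 7.0 open 0.499 f [0.1 0.1 0. ] 0.0 zaxis [ 0.002 -0.    -1.   ] q [-0.32 -0.15  2.21  0.    1.08 -0.44]
wrist bar 1440 ((438.78155517578125, -38.449432373046875), (11.745864868164062, 93.81562805175781), 6.796078205108643)
scene bar 133 ((440.3304748535156, -37.50394821166992), (13.105047225952148, 89.55829620361328), 6.940735816955566)
side bar 87 ((438.8244323730469, -43.22611618041992), (11.932382583618164, 90.81111907958984), 7.06355619430542)
go: tool shift (before spin) [ -1.4   1.  123.9] spin -0.0 dist 124
```

>>> {"op": "step_arm", "data": {"commands": [{"gripper": 0,"x": -0.8,"y": 0.8,"z": 10,"spin": 0},{"gripper": 0,"x": 0,"y": 0,"z": 22,"spin": 0},{"gripper": 0,"x": 0,"y": 0,"z": 25,"spin": 0},{"gripper": 0,"x": 0,"y": 0,"z": 22,"spin": 0},{"gripper": 0,"x": 0,"y": 0,"z": 20,"spin": 0},{"gripper": 0,"x": 0,"y": 0,"z": 15,"spin": 0},{"gripper": 0,"x": 0,"y": 0,"z": 7,"spin": 0},{"gripper": 0,"x": 0,"y": 0,"z": 0,"spin": 0},{"gripper": 0,"x": 0,"y": 0,"z": 0,"spin": 0},{"gripper": 0,"x": 0,"y": 0,"z": 0,"spin": 0}]}}

```text
time: 53.75
eef_pos: [0.4393, -0.0389, 0.034]
tcp_rot: [0.663, 0.749, 0.0, 0.001]
contact_force: [0.5, 0.0, -0.2]
opening: 0.502
finger_force: 0.0
```

>>> {"op": "step_arm", "data": {"commands": [{"gripper": 1,"x": 0,"y": 0,"z": 0,"spin": 0},{"gripper": 1,"x": 0,"y": 0,"z": 0,"spin": 0},{"gripper": 1,"x": 0,"y": 0,"z": 0,"spin": 0},{"gripper": 1,"x": 0,"y": 0,"z": 0,"spin": 0},{"gripper": 1,"x": 0,"y": 0,"z": 0,"spin": 0},{"gripper": 1,"x": 0,"y": 0,"z": 0,"spin": 0},{"gripper": 1,"x": 0,"y": 0,"z": 0,"spin": 0},{"gripper": 1,"x": 0,"y": 0,"z": 0,"spin": 0},{"gripper": 1,"x": 0,"y": 0,"z": 0,"spin": 0},{"gripper": 1,"x": 0,"y": 0,"z": 0,"spin": 0}], "force": 50}}

```text
time: 54.75
eef_pos: [0.4384, -0.0387, 0.0338]
tcp_rot: [0.663, 0.749, -0.0, -0.0]
contact_force: [-2.6, -0.3, 5.8]
opening: 0.127
finger_force: 51.5
```

```bash
python3 -c "
from h import *
st()"
```

```text
t 54.75 tcp [438.4 -38.7  33.8] yaw y-axis 7.0 open 0.127 f [-2.6 -0.3  5.8] 51.52464151382446 zaxis [-0.001 -0.    -1.   ] q [-0.32  0.07  2.27 -0.    0.8  -0.44]
```

>>> {"op": "step_arm", "data": {"commands": [{"gripper": 1,"x": 0,"y": 0,"z": 0,"spin": 0.7},{"gripper": 1,"x": 0,"y": 0,"z": 0,"spin": 0.7},{"gripper": 1,"x": 0,"y": 0,"z": 0,"spin": 0.7},{"gripper": 1,"x": 0,"y": 0,"z": 0,"spin": 0.7},{"gripper": 1,"x": -1.2,"y": 0,"z": 0,"spin": 0},{"gripper": 1,"x": -1.3,"y": 0,"z": 0,"spin": 0},{"gripper": 1,"x": -1.3,"y": 0,"z": 0,"spin": 0},{"gripper": 1,"x": -1.2,"y": 0,"z": 0,"spin": 0},{"gripper": 1,"x": 0,"y": 0,"z": 0,"spin": 0},{"gripper": 1,"x": 0,"y": 0,"z": 0,"spin": 0}]}}

```text
time: 55.75
eef_pos: [0.4392, -0.0427, 0.0338]
tcp_rot: [0.68, 0.733, 0.001, -0.0]
contact_force: [-0.7, 6.0, 6.5]
opening: 0.13
finger_force: 52.1
```

```bash
cat >> h.py <<'E'
def tray(cams=('scene','side','wrist'),x0=.47,x1=.95):
    for n in cams:
        c=shot(n);P=cloud(c);z=P[...,2];hsv=cv2.cvtColor(c['color'],cv2.COLOR_RGB2HSV)
        m=(z>.019)&(z<.029)&(P[...,0]>x0)&(P[...,0]<x1)&(abs(P[...,1]+.025)<.125)&(abs(hsv[...,0].astype(int)-13)<9)&(hsv[...,1]>90)&(c['z_map']>0)
        k,l,s,_=cv2.connectedComponentsWithStats(m.astype(np.uint8),connectivity=8)
        ok=np.isin(l,[i for i in range(1,k) if s[i,4]>25])
        q=P[ok][:,:2].astype(np.float32)*1000
        if len(q)>20: r=cv2.minAreaRect(q);print(n,len(q),[np.round(a,1) for a in r],cv2.boxPoints(r).round(1).tolist())
E
python3 - <<'E'
from h import *
st();tray()
c=shot('wrist');save(c,'w15')
E
```

```text
t 55.75 tcp [439.2 -42.7  33.8] yaw y-axis 4.3 open 0.13 f [-0.7  6.   6.5] 52.116517424583435 zaxis [ 0.     0.001 -1.   ] q [-0.33  0.07  2.27  0.    0.8  -0.4 ]
scene 570 [array([571.3, -30.5]), array([209. , 182.1]), np.float64(5.2)] [[459.0, 50.79999923706055], [475.5, -130.60000610351562], [683.5999755859375, -111.69999694824219], [667.2000122070312, 69.69999694824219]]
side 430 [array([570.1, -33.5]), array([207.3, 184.4]), np.float64(5.3)] [[458.3999938964844, 48.70000076293945], [475.3999938964844, -134.89999389648438], [681.7999877929688, -115.69999694824219], [664.7999877929688, 67.80000305175781]]
wrist 5764 [array([497.9,  -8.6]), array([154. ,  62.8]), np.float64(72.9)] [[445.29998779296875, -73.0], [505.29998779296875, -91.4000015258789], [550.5, 55.79999923706055], [490.5, 74.19999694824219]]
```

View pics/w15.png

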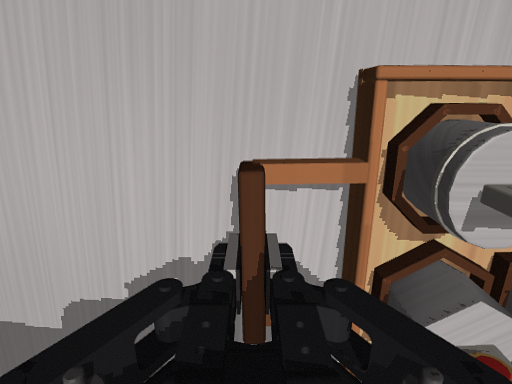

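>>> {"op": "step_arm", "data": {"commands": [{"gripper": 1,"x": -0.5,"y": 0,"z": 0,"spin": 0.5},{"gripper": 1,"x": -0.5,"y": 0,"z": 0,"spin": 0.5},{"gripper": 1,"x": -0.5,"y": 4,"z": 0,"spin": 0},{"gripper": 1,"x": 0,"y": 8,"z": 0,"spin": 0},{"gripper": 1,"x": 0,"y": 10,"z": 0,"spin": 0},{"gripper": 1,"x": 0,"y": 8,"z": 0,"spin": 0},{"gripper": 1,"x": 0,"y": 4,"z": 0,"spin": 0},{"gripper": 1,"x": 0,"y": 0,"z": 0,"spin": 0},{"gripper": 1,"x": 0,"y": 0,"z": 0,"spin": 0},{"gripper": 1,"x": 0,"y": 0,"z": 0,"spin": 0}]}}

```text
time: 56.95
eef_pos: [0.4717, -0.0433, 0.0338]
tcp_rot: [0.687, 0.726, -0.001, -0.002]
contact_force: [-7.7, 0.6, 10.7]
opening: 0.126
finger_force: 52.2
```

```bash
python3 - <<'E'
from h import *
st();tray(('scene','side'))
E
```

```text
t 56.95 tcp [471.7 -43.3  33.8] yaw y-axis 3.2 open 0.126 f [-7.7  0.6 10.7] 52.21518337726593 zaxis [-0.004  0.    -1.   ] q [-0.31  0.14  2.19 -0.    0.81 -0.36]
scene 455 [array([587.9, -36.6]), array([222.7, 180.5]), np.float64(3.5)] [[471.29998779296875, 46.79999923706055], [482.29998779296875, -133.39999389648438], [704.5, -119.9000015258789], [693.5999755859375, 60.29999923706055]]
side 424 [array([587.4, -39.7]), array([240.5, 184.3]), np.float64(4.9)] [[459.79998779296875, 41.900001525878906], [475.29998779296875, -141.6999969482422], [715.0, -121.30000305175781], [699.4000244140625, 62.29999923706055]]
```

>>> {"op": "step_arm", "data": {"commands": [{"gripper": 1,"x": 0.5,"y": 0,"z": 0,"spin": -0.5},{"gripper": 1,"x": 0.5,"y": 0,"z": 0,"spin": -0.5},{"gripper": 1,"x": 0.3,"y": 3,"z": 0,"spin": 0},{"gripper": 1,"x": 0,"y": 6,"z": 0,"spin": 0},{"gripper": 1,"x": 0,"y": 8,"z": 0,"spin": 0},{"gripper": 1,"x": 0,"y": 8,"z": 0,"spin": 0},{"gripper": 1,"x": 0,"y": 6,"z": 0,"spin": 0},{"gripper": 1,"x": 0,"y": 4,"z": 0,"spin": 0},{"gripper": 1,"x": 0,"y": 0,"z": 0,"spin": 0},{"gripper": 1,"x": 0,"y": 0,"z": 0,"spin": 0}]}}

```text
time: 58.05
eef_pos: [0.5066, -0.0396, 0.0339]
tcp_rot: [0.681, 0.732, -0.001, -0.002]
contact_force: [-7.6, 0.3, 10.1]
opening: 0.127
finger_force: 52.1
```

```bash
python3 - <<'E'
from h import *
st();tray(('scene','side'))
for n in('scene','side'):
    c=shot(n);P=cloud(c);z=P[...,2]
    m=(z>.1)&(z<.114)&(P[...,0]>.68)&(P[...,0]<.97)&(abs(P[...,1])<.14)
    r=cv2.minAreaRect(P[cv2.morphologyEx(m.astype(np.uint8),cv2.MORPH_OPEN,np.ones((5,5)))>0][:,:2].astype(np.float32)*1000);print(n,r)
E
```

```text
t 58.05 tcp [506.6 -39.6  33.9] yaw y-axis 4.2 open 0.127 f [-7.6  0.3 10.1] 52.13803768157959 zaxis [-0.004 -0.    -1.   ] q [-0.28  0.21  2.11 -0.    0.83 -0.35]
scene 400 [array([589.1, -19.2]), array([192.2, 168.7]), np.float64(79.9)] [[489.29998779296875, -99.0999984741211], [655.4000244140625, -128.60000610351562], [689.0, 60.599998474121094], [522.9000244140625, 90.0999984741211]]
side 344 [array([619.3, -19.3]), array([232.9, 181.6]), np.float64(71.2)] [[495.79998779296875, -100.30000305175781], [667.7999877929688, -158.8000030517578], [742.7999877929688, 61.79999923706055], [570.7999877929688, 120.19999694824219]]
scene ((820.48876953125, -14.253494262695312), (176.61463928222656, 204.30393981933594), 3.459648609161377)
side ((820.3074951171875, -17.247299194335938), (174.91632080078125, 206.85504150390625), 4.229159355163574)
```

>>> {"op": "step_arm", "data": {"commands": [{"gripper": 1,"x": 0,"y": 4,"z": 0,"spin": 0},{"gripper": 1,"x": 0,"y": 9,"z": 0,"spin": 0},{"gripper": 1,"x": 0,"y": 14,"z": 0,"spin": 0},{"gripper": 1,"x": 0,"y": 16,"z": 0,"spin": 0},{"gripper": 1,"x": 0,"y": 16,"z": 0,"spin": 0},{"gripper": 1,"x": 0,"y": 16,"z": 0,"spin": 0},{"gripper": 1,"x": 0,"y": 13,"z": 0,"spin": 0},{"gripper": 1,"x": 0,"y": 8,"z": 0,"spin": 0},{"gripper": 1,"x": 0,"y": 4,"z": 0,"spin": 0},{"gripper": 1,"x": 0,"y": 0,"z": 0,"spin": 0}]}}

```text
time: 59.25
eef_pos: [0.6066, -0.0324, 0.0339]
tcp_rot: [0.681, 0.732, -0.001, -0.001]
contact_force: [-5.8, 0.6, 8.7]
opening: 0.127
finger_force: 51.9
```

```bash
python3 - <<'E'
from h import *
st();go(663,-27.6,33.8,4.2)
E
```

```text
t 59.25 tcp [606.6 -32.4  33.9] yaw y-axis 4.2 open 0.127 f [-5.8  0.6  8.7] 51.888906955718994 zaxis [-0.004 -0.    -1.   ] q [-0.22  0.4   1.86 -0.    0.89 -0.29]
go: tool shift (before spin) [ 0.7 56.6 -0.1] spin -0.0 dist 57
```

>>> {"op": "step_arm", "data": {"commands": [{"gripper": 1,"x": 0,"y": 4,"z": 0,"spin": 0},{"gripper": 1,"x": 0,"y": 8,"z": 0,"spin": 0},{"gripper": 1,"x": 0,"y": 11,"z": 0,"spin": 0},{"gripper": 1,"x": 0,"y": 11,"z": 0,"spin": 0},{"gripper": 1,"x": 0,"y": 9,"z": 0,"spin": 0},{"gripper": 1,"x": 0,"y": 6,"z": 0,"spin": 0},{"gripper": 1,"x": 0,"y": 4,"z": 0,"spin": 0},{"gripper": 1,"x": 0,"y": 2,"z": 0,"spin": 0},{"gripper": 1,"x": 0,"y": 0,"z": 0,"spin": 0},{"gripper": 1,"x": 0,"y": 0,"z": 0,"spin": 0}]}}

```text
time: 60.25
eef_pos: [0.6609, -0.0284, 0.0339]
tcp_rot: [0.681, 0.732, -0.002, -0.002]
contact_force: [-7.5, -0.7, 7.7]
opening: 0.126
finger_force: 51.9
```

>>> {"op": "step_arm", "data": {"commands": [{"gripper": 1,"x": 0,"y": 1,"z": 0,"spin": 0},{"gripper": 1,"x": 0,"y": 1,"z": 0,"spin": 0},{"gripper": 1,"x": 0,"y": 1,"z": 0,"spin": 0},{"gripper": 1,"x": 0,"y": 0,"z": 0,"spin": 0},{"gripper": 1,"x": 0,"y": 0,"z": 0,"spin": 0},{"gripper": 1,"x": 0,"y": 0,"z": 0,"spin": 0},{"gripper": 1,"x": 0,"y": 0,"z": 0,"spin": 0},{"gripper": 1,"x": 0,"y": 0,"z": 0,"spin": 0},{"gripper": 1,"x": 0,"y": 0,"z": 0,"spin": 0},{"gripper": 1,"x": 0,"y": 0,"z": 0,"spin": 0}]}}

```text
time: 61.25
eef_pos: [0.6634, -0.0282, 0.0339]
tcp_rot: [0.681, 0.732, -0.002, -0.002]
contact_force: [-8.5, -0.3, 9.1]
opening: 0.125
finger_force: 52.0
```

```bash
python3 - <<'E'
from h import *
st();go(663,-27.6,33.8,4.2)
E
```

```text
t 61.25 tcp [663.4 -28.2  33.9] yaw y-axis 4.2 open 0.125 f [-8.5 -0.3  9.1] 52.03857243061066 zaxis [-0.006 -0.    -1.   ] q [-0.19  0.5   1.72 -0.    0.93 -0.27]
go: tool shift (before spin) [ 0.7 -0.4  0.1] spin -0.0 dist 1
```

Keep nudging until the back stop pushes back.

>>> {"op": "step_arm", "data": {"commands": [{"gripper": 1,"x": 0,"y": 1,"z": 0,"spin": 0},{"gripper": 1,"x": 0,"y": 1,"z": 0,"spin": 0},{"gripper": 1,"x": 0,"y": 1,"z": 0,"spin": 0},{"gripper": 1,"x": 0,"y": 0,"z": 0,"spin": 0},{"gripper": 1,"x": 0,"y": 0,"z": 0,"spin": 0},{"gripper": 1,"x": 0,"y": 0,"z": 0,"spin": 0},{"gripper": 1,"x": 0,"y": 0,"z": 0,"spin": 0},{"gripper": 1,"x": 0,"y": 0,"z": 0,"spin": 0},{"gripper": 1,"x": 0,"y": 0,"z": 0,"spin": 0},{"gripper": 1,"x": 0,"y": 0,"z": 0,"spin": 0}]}}

```text
time: 62.25
eef_pos: [0.6644, -0.0282, 0.0339]
tcp_rot: [0.681, 0.732, -0.004, -0.004]
contact_force: [-15.7, -1.7, 14.5]
opening: 0.126
finger_force: 52.8
```

>>> {"op": "step_arm", "data": {"commands": [{"gripper": 1,"x": 0,"y": 1,"z": 0,"spin": 0},{"gripper": 1,"x": 0,"y": 1,"z": 0,"spin": 0},{"gripper": 1,"x": 0,"y": 1,"z": 0,"spin": 0},{"gripper": 1,"x": 0,"y": 0,"z": 0,"spin": 0},{"gripper": 1,"x": 0,"y": 0,"z": 0,"spin": 0},{"gripper": 1,"x": 0,"y": 0,"z": 0,"spin": 0},{"gripper": 1,"x": 0,"y": 0,"z": 0,"spin": 0},{"gripper": 1,"x": 0,"y": 0,"z": 0,"spin": 0},{"gripper": 1,"x": 0,"y": 0,"z": 0,"spin": 0},{"gripper": 1,"x": 0,"y": 0,"z": 0,"spin": 0}]}}

```text
time: 63.25
eef_pos: [0.6645, -0.0281, 0.0339]
tcp_rot: [0.681, 0.733, -0.007, -0.008]
contact_force: [-24.6, -2.3, 19.4]
opening: 0.13
finger_force: 54.1
```

>>> {"op": "step_arm", "data": {"commands": [{"gripper": 1,"x": 0,"y": -2,"z": 0,"spin": 0},{"gripper": 1,"x": 0,"y": -2,"z": 0,"spin": 0},{"gripper": 1,"x": 0,"y": -2,"z": 0,"spin": 0},{"gripper": 1,"x": 0,"y": 0,"z": 0,"spin": 0},{"gripper": 0,"x": 0,"y": 0,"z": 0,"spin": 0},{"gripper": 0,"x": 0,"y": 0,"z": 0,"spin": 0},{"gripper": 0,"x": 0,"y": 0,"z": 0,"spin": 0},{"gripper": 0,"x": 0,"y": 0,"z": 0,"spin": 0},{"gripper": 0,"x": 0,"y": 0,"z": 0,"spin": 0},{"gripper": 0,"x": 0,"y": 0,"z": 0,"spin": 0}]}}

```text
time: 64.25
eef_pos: [0.6653, -0.0279, 0.033]
tcp_rot: [0.681, 0.732, 0.0, 0.0]
contact_force: [-0.5, 1.1, -0.0]
opening: 0.499
finger_force: 0.0
```

>>> {"op": "step_arm", "data": {"commands": [{"gripper": 0,"x": 0,"y": 0,"z": -8,"spin": 0},{"gripper": 0,"x": 0,"y": 0,"z": -15,"spin": 0},{"gripper": 0,"x": 0,"y": 0,"z": -25,"spin": 0},{"gripper": 0,"x": 0,"y": 0,"z": -35,"spin": 0},{"gripper": 0,"x": 0,"y": 0,"z": -40,"spin": 0},{"gripper": 0,"x": 0,"y": -10,"z": -40,"spin": 0},{"gripper": 0,"x": 0,"y": -25,"z": -25,"spin": 0},{"gripper": 0,"x": 0,"y": -30,"z": -10,"spin": 0},{"gripper": 0,"x": 0,"y": -15,"z": 0,"spin": 0},{"gripper": 0,"x": 0,"y": 0,"z": 0,"spin": 0}]}}

```text
time: 65.25
eef_pos: [0.5846, -0.0337, 0.2336]
tcp_rot: [0.681, 0.732, 0.001, 0.001]
contact_force: [-0.5, -0.0, 0.0]
opening: 0.5
finger_force: 0.0
```

```bash
python3 - <<'E'
from h import *
st()
for n in('wrist','scene','side'):
    c=shot(n);P=cloud(c);z=P[...,2];hsv=cv2.cvtColor(c['color'],cv2.COLOR_RGB2HSV)
    m=(z>.03)&(z<.044)&(abs(P[...,0]-.664)<.025)&(abs(P[...,1]+.028)<.06)&(hsv[...,1]>60)
    if m.sum()>5: print(n,'bar',m.sum(),cv2.minAreaRect(P[m][:,:2].astype(np.float32)*1000))
    m=(z>.1)&(z<.114)&(P[...,0]>.68)&(P[...,0]<.97)&(abs(P[...,1])<.14)
    k=cv2.morphologyEx(m.astype(np.uint8),cv2.MORPH_OPEN,np.ones((5,5)))>0
    if k.sum()>10:print('roof',cv2.minAreaRect(P[k][:,:2].astype(np.float32)*1000))
    # rim front top
    m=(z>.019)&(z<.029)&(P[...,0]>.69)&(P[...,0]<.74)&(abs(P[...,1]+.025)<.1)&(hsv[...,1]>60)
    if m.sum()>5: print('front rim',m.sum(),P[m].min(0).round(3),P[m].max(0).round(3))
    m=(z>.06)&(z<.085)&(P[...,0]>.7)&(P[...,0]<.8)&(abs(P[...,1]+.025)<.085)&(hsv[...,1]<60)
    if m.sum()>5: print('lugs',m.sum(),P[m].max(0).round(3),P[m].min(0).round(3))
    if n!='wrist': rolls(c,(.4416,-.3565))
E
```

```text
t 65.25 tcp [584.6 -33.7 233.6] yaw y-axis 4.2 open 0.5 f [-0.5 -0.   0. ] 0.0 zaxis [ 0.003 -0.001 -1.   ] q [-0.23  0.1   1.81 -0.    1.22 -0.3 ]
wrist bar 930 ((665.2064208984375, -27.696735382080078), (12.503860473632812, 92.13842010498047), 4.321244716644287)
roof ((790.1021728515625, -17.495445251464844), (114.96670532226562, 203.21217346191406), 4.6024298667907715)
front rim 1434 [ 0.69  -0.114  0.019] [0.74  0.067 0.025]
lugs 21 [0.759 0.021 0.064] [ 0.752 -0.065  0.06 ]
scene bar 161 ((666.1760864257812, -26.472835540771484), (12.694101333618164, 90.70374298095703), 4.376241207122803)
roof ((818.6529541015625, -16.223182678222656), (177.53916931152344, 205.15121459960938), 4.380666732788086)
front rim 24 [ 0.691 -0.073  0.021] [0.701 0.019 0.028]
rolls 44 [array([ 441.5, -352.8]), array([64.3, 18.7]), np.float64(62.0)] ztop 151.7
side bar 91 ((664.0128173828125, -30.489822387695312), (12.10715103149414, 93.13986206054688), 3.1713879108428955)
roof ((820.390380859375, -15.977699279785156), (174.20504760742188, 206.2344970703125), 4.315786361694336)
front rim 77 [ 0.69  -0.075  0.019] [0.74  0.066 0.027]
rolls 106 [array([ 440.4, -358.8]), array([66.2, 21.8]), np.float64(62.5)] ztop 149.1
```

```bash
python3 - <<'E'
from h import *
cs=[np.load(n+'.npy',allow_pickle=True).item() for n in('scene0','side0','scene9','side9','w3','w5','w9') if __import__('os').path.exists(n+'.npy')]
bad=[]
for x in np.arange(.2,1.0,.03):
    for y in np.arange(-.7,.7,.03):
        if not .4<np.hypot(x,y)<.97: continue
        seen=False
        for c in cs:
            p=np.array([x,y,.045]);u,v=proj(c,p)[0];q=(p-c['T'][:3,3])@c['T'][:3,:3]
            if q[2]<0 and 0<=u<511 and 0<=v<383 and c['z_map'][int(v),int(u)]>-q[2]-.012: seen=True
        if not seen: bad.append((round(x,2),round(y,2)))
print(bad)
E
```

```text
[(np.float64(0.47), np.float64(0.38)), (np.float64(0.56), np.float64(-0.28)), (np.float64(0.56), np.float64(0.65)), (np.float64(0.56), np.float64(0.68)), (np.float64(0.59), np.float64(-0.28)), (np.float64(0.59), np.float64(-0.25)), (np.float64(0.59), np.float64(0.65)), (np.float64(0.59), np.float64(0.68)), (np.float64(0.62), np.float64(-0.28)), (np.float64(0.62), np.float64(0.65)), (np.float64(0.62), np.float64(0.68)), (np.float64(0.65), np.float64(0.65)), (np.float64(0.65), np.float64(0.68)), (np.float64(0.68), np.float64(-0.28)), (np.float64(0.68), np.float64(-0.25)), (np.float64(0.68), np.float64(0.65)), (np.float64(0.71), np.float64(-0.28)), (np.float64(0.71), np.float64(-0.25)), (np.float64(0.71), np.float64(0.65)), (np.float64(0.74), np.float64(-0.61)), (np.float64(0.74), np.float64(-0.28)), (np.float64(0.74), np.float64(-0.25)), (np.float64(0.74), np.float64(-0.13)), (np.float64(0.77), np.float64(-0.13)), (np.float64(0.77), np.float64(0.02)), (np.float64(0.77), np.float64(0.05)), (np.float64(0.8), np.float64(-0.13)), (np.float64(0.8), np.float64(-0.1)), (np.float64(0.8), np.fl
[... 271 characters left out ...]
(-0.04)), (np.float64(0.83), np.float64(-0.01)), (np.float64(0.83), np.float64(0.02)), (np.float64(0.83), np.float64(0.05)), (np.float64(0.83), np.float64(0.08)), (np.float64(0.86), np.float64(-0.1)), (np.float64(0.86), np.float64(-0.07)), (np.float64(0.86), np.float64(-0.04)), (np.float64(0.86), np.float64(-0.01)), (np.float64(0.86), np.float64(0.02)), (np.float64(0.86), np.float64(0.05)), (np.float64(0.86), np.float64(0.08)), (np.float64(0.89), np.float64(-0.1)), (np.float64(0.89), np.float64(-0.07)), (np.float64(0.89), np.float64(-0.04)), (np.float64(0.89), np.float64(-0.01)), (np.float64(0.89), np.float64(0.02)), (np.float64(0.89), np.float64(0.05)), (np.float64(0.89), np.float64(0.08))]
```

The only unseen cells are inside known objects: the bay, the tiffin, the pot and the racks. So no fourth dabba is hidden, and I'm handing in.

```bash
python3 -c "
from h import *
print(sign_off())"
```

```text
the job is handed in; nothing more can be done
None
```

I stood the three dabbas present (hex, round and oblong; there was no square one) in their own pockets, snapped their studs shut with the pliers, parked the pliers upright in the stand, slid the tray against the bay's back stop, and handed the job in at about 65 s.

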